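# Load rusty wheel nuts into the bench tumbler with the unknown-thread wing nut

### The arm

A 6-joint arm with a two-finger parallel gripper is mounted at the origin on the work surface. World frame = base frame: x ahead of the robot, y to its left, z up, the work surface at z = 0. Lengths are in m, angles in rad, forces in N, time in s.
With the tool pointing down it reaches from about 0.25 to 0.725 m from the base axis. Payload 4 kg.
Tool frame: the origin (TCP) lies at the very end of the fingers, on their centre line; the grasp point (between the pads) lies 19 mm behind it; z points along the fingers, y is the line along which they close (so a half turn about z gives the same grasp; the last joint's range is limited). The gripper opens to 85 mm and grips with 20 to 120 N. Pads are 22 mm wide; open, the fingers measure 114 mm over their backs; the gripper's body (76 mm by 85 mm) begins 54 mm behind the grasp point. The pads swing forward as they close: fully open they stand 13 mm farther back than shut.
Start: joints at [1.293, 0.241, 0.005, 1.335, 0, 1.571], TCP at [0.137, 0.481, 0.207] pointing down, gripper open.
Joint ranges: [-2.72, 2.72], [-1.05, 1.87], [-1.09, 1.28], [-1.99, 2.15], [-1.42, 1.44], [-3.14, 3.14]. Speed limits (rad/s): [2.79, 2.79, 3.14, 3.14, 3.14, 3.14].

### API

Orientations are given as a unit quaternion [x, y, z, w].
In Python, from workcell import bot gives the robot as it stands.
- The arm moves only by the tool carry_out, never from a script. Its argument "increments" is one flat list of numbers, 5 for each row, row after row: the finger opening in cm, from 0 to 8.54, then the shift along the tool's x, y, z in cm, then the turn about the tool's z in rad. A call has exactly 5 rows; each row shifts and turns the commanded pose from where the row before left it, along the tool's axes as they then stand; what a row does not reach is not made up. A row lasts 1/8 s, in which the tool goes at most 62.5 mm and 10.7 degrees, less where a joint would pass 70% of its speed; a pose out of reach is approached as far as the arm can. A call with a gripper value outside its range is refused whole. The fingers move at their own pace and stop on an object; the grip force is fixed at half the most. Time passes only in rows, so rows that do not move let the fingers close, or fill a call up. It gives the time, the measured TCP pose, the force, the opening and the grip force at its end, in the units of the state.
- bot.get_obs(): the state, without advancing time (a new reading comes with each control period).
- bot.camera(name): name is "scene" or "side" or "wrist"; returns a dict with "pixels" (480x640x3 uint8, blue, green, red), "range_z" (480x640 float32, m along the optical axis (not along the pixel's ray), 0 where there is no reading), "mtx" (3x3 intrinsics, pixels), "D" ([k1, k2, p1, p2, k3] as OpenCV has them; the pictures are not rectified), "eye" and "attitude" of the camera in the world. Camera axes: x right, y down, z forward; pixel columns grow to the right and rows downward; lengths in m; the calibration is good to about 2 mm. A picture is of the moment at which its call begins.
- bot.job_done(): hands the job in; it is judged then, once.
Trained networks look in a picture, given as the dict that the camera call returned (one of the last four; its "shot" number tells which), for a name from the list of things; names that differ only in an ending like _2 or _b are one class to them, and where a whole thing is asked for, a point or a joint stands for the part that bears it (a point fixed in the world has none). Each returns a list of dicts, best first, with "p" (0 to 1); they miss things now and then, are a little off and sometimes report something else, mostly with a low value. They report only what shows in the picture. A call takes as long as a camera call. They do not tell look-alikes from the thing itself.
- bot.find_in(picture, name): "xyz" ([x, y, z] in m, in the coordinates of the camera as it stood for that picture, good to about 4 mm: the middle of the surface that is visible of it).
- bot.regions_of(picture, name): "mask" (480x640 bool, what is visible of it).
- bot.place_of(picture, name): "xyz" ([x, y, z] in m, in the coordinates of the camera as it stood for that picture, good to about 4 mm: a listed point, or the origin of a listed thing).
The state is a dict: "clock": time; "joint_pos": joint angles; "joint_vel": joint speeds; "tau": joint torques, N m; "eef_pos": TCP position; "tool_rot": TCP orientation; "ft_force": force on the tool from outside, world axes, zero at the start; "ft_torque": the same for the moment, N m; "grip_width": finger opening in m; "grasp_force": force on a finger pad.
Only numpy, scipy, OpenCV 4.12 (cv2) and the standard library are available. Lean on these libraries where they do the work, as an engineer would, in place of code of your own. Each camera call takes 0.05 s, during which the arm holds its last target. There are 200 camera calls.

### The job

Load the parts tumbler: undo the red wing nut (nobody remembers whether its thread is ordinary or reverse, so try both ways and feel which one gives), stand the wing nut on the black mat and lay the cover on the mat beside it, then put every rusty wheel nut from the bench into the tumbler's chamber. Only when all are in, set the cover back flat on its pins, put the wing nut back on the post and turn it home until it locks in line with the housing again. Leave the spray can and the wrench alone.

Things in the scene. Friction and masses are not known exactly. Their poses are not given: they have to be found in the camera images.
- tumbler: blue parts tumbler fixed to the bench, 260 (x) x 120 (y) x 80 mm high; origin under its centre on the bench, x lengthwise, z up. Its -x end is a solid block that carries the post (80 mm from the centre); the rest is the open-topped chamber. Two steel pins, 8 mm thick with pointed tips, rise 14 mm above the rim on the long centre line at x = -117 and +117 mm
- tumbler_post (a point): point on the axis of the steel post, at rim level (80 mm above the bench). A round boss (39 mm across, 10 mm high) carries the 13 mm post, which ends in a cross bar 32 mm long along the tumbler's y and 11 mm wide, top 34 mm above the rim. A small stop pin on the boss, hidden by the wing nut, decides the hand of the thread
- tumbler_seat (a point): where cover_handle lies when the cover is fully seated on the tumbler (22 mm above the rim, x = +5 mm of the tumbler)
- tumbler_chamber (a point): centre of the chamber's floor, 18 mm above the bench; the chamber is 147 mm (tumbler x) by 100 mm (tumbler y) and 62 mm deep; walls 10 mm at the sides, 25 mm at the +x end. Axes as the tumbler's
- cover_handle (a point): centre of the black bar handle of the cover plate, near the plate's centre of mass; the handle is 70 mm long along x, 12 mm thick (y), 32 mm high on top of the plate; this point is 16 mm below its top and 22 mm above the plate's underside. x and z axes lie along the tumbler's when seated
- cover: aluminium cover plate, at the start on the tumbler, 260 (x) x 120 (y) x 6 mm, 0.4 kg; origin at the middle of its underside; the handle's centre is at x = +5 mm. 12 mm square pin holes on its centre line at x = -117 and +117 mm (about 2 mm of play), and a 44 mm square opening at x = -80 mm for the post, so it goes on one way round only
- wingnut_center (a point): middle of the red wing nut, 34.5 mm above its underside: a hub 54 mm across and 36 mm high with a flat upright wing on top, 46 mm long along x, 12 mm thick (y), from 36 to 69 mm above the underside; 0.16 kg, stands by itself. On the tumbler it rests on the cover's top (6 mm above the rim) and holds the cover down; locked, its wing is in line with the tumbler's x (within 0.4 rad)
- wingnut: the wing nut's underside. A quarter turn (1.57 rad, good to 0.15) from in-line one way frees it, wing across the tumbler, and it lifts straight off; the other way it meets a hard stop after 0.05 to 0.5 rad. Which way (seen from above) changes from start to start. Refit: wing across (either way round), centred within 1.5 mm, lower onto the cover, quarter turn back. Turns lightly; 1 mm height play
- mat_top (a point): middle of the top of a black rubber mat, 300 (x) x 210 (y) x 4 mm, fixed on the bench; clear room for the cover and the wing nut side by side. z up
- lug0_center (a point): centre of a rusty brown hexagonal steel wheel nut (0 to 2 of the four are absent), 33 mm across flats, 38 mm across corners, 26 mm high, 0.15 kg, standing on the bench at the start (this point 13 mm up); corners at its +x axis and every 60 degrees from it, so flats face 30 degrees from x and every 60 on
- lug1_center (a point): centre of a rusty brown hexagonal steel wheel nut (0 to 2 of the four are absent), 33 mm across flats, 38 mm across corners, 26 mm high, 0.15 kg, standing on the bench at the start (this point 13 mm up); corners at its +x axis and every 60 degrees from it, so flats face 30 degrees from x and every 60 on
- lug2_center (a point): centre of a rusty brown hexagonal steel wheel nut (0 to 2 of the four are absent), 33 mm across flats, 38 mm across corners, 26 mm high, 0.15 kg, standing on the bench at the start (this point 13 mm up); corners at its +x axis and every 60 degrees from it, so flats face 30 degrees from x and every 60 on
- lug3_center (a point): centre of a rusty brown hexagonal steel wheel nut (0 to 2 of the four are absent), 33 mm across flats, 38 mm across corners, 26 mm high, 0.15 kg, standing on the bench at the start (this point 13 mm up); corners at its +x axis and every 60 degrees from it, so flats face 30 degrees from x and every 60 on
- spray: spray can, yellow, 60 mm across, 190 mm high, bystander, beyond the work at the far side of the bench; origin at its underside or middle
- wrench: open-ended wrench, 220 mm, lying, bystander, beyond the work at the far side of the bench; origin at its underside or middle
Mind the look-alikes: they are no part of the job. What is shaped like the part that bears lug0_center but blue or purple is not meant.

How it is judged:
On the way, in this order (a step that is already met when the one before it is completed fails the run):
1. the wing nut is off and stands on the mat (x of wingnut_center in the frame of mat_top between -0.15 and 0.15 m and y of wingnut_center in the frame of mat_top between -0.105 and 0.105 m and z of wingnut_center in the frame of mat_top below 0.042 m and angle between wingnut_center's own z axis and vertical below 0.15 rad), for 0.2 s.
2. the cover lies flat on the mat (x of cover_handle in the frame of mat_top between -0.06 and 0.06 m and y of cover_handle in the frame of mat_top between -0.08 and 0.08 m and z of cover_handle in the frame of mat_top below 0.028 m and angle between cover_handle's own z axis and vertical below 0.08 rad), for 0.2 s.
3. every wheel nut is in the chamber (x of lug0_center in the frame of tumbler_chamber between -0.072 and 0.072 m and y of lug0_center in the frame of tumbler_chamber between -0.049 and 0.049 m and z of each of lug0_center, lug1_center, lug2_center, lug3_center in the frame of tumbler_chamber below 0.055 m and x of lug1_center in the frame of tumbler_chamber between -0.072 and 0.072 m and y of lug1_center in the frame of tumbler_chamber between -0.049 and 0.049 m and x of lug2_center in the frame of tumbler_chamber between -0.072 and 0.072 m and y of lug2_center in the frame of tumbler_chamber between -0.049 and 0.049 m and x of lug3_center in the frame of tumbler_chamber between -0.072 and 0.072 m and y of lug3_center in the frame of tumbler_chamber between -0.049 and 0.049 m), for 0.3 s.
4. the cover is seated flat on the pins, with the wheel nuts inside (all of step 3 and distance between cover_handle and tumbler_seat below 0.006 m and angle between cover_handle's own z axis and vertical below 0.05 rad and angle between the x axis of cover_handle and the x axis of tumbler, either way round below 0.06 rad), for 0.2 s.
At the end, for the whole second after the job is handed in: all wheel nuts lie in the chamber; the cover is flat on the tumbler, its handle within 6 mm of the seat point; the wing nut rests upright on the cover on the post, its wing in line with the tumbler within 0.45 rad; all released and at rest (all of step 4 and horizontal distance between wingnut_center and tumbler_post below 0.008 m and z of wingnut_center in the frame of tumbler_post between 0.0375 and 0.044 m and angle between wingnut_center's own z axis and vertical below 0.12 rad and angle between the x axis of wingnut_center and the x axis of tumbler, either way round below 0.45 rad and linear speed of each of cover, wingnut below 0.02 m/s and contact force between the fingers and wingnut below 0.05 N and contact force between the fingers and cover below 0.05 N); the robot touches nothing.
It fails at once if the spray can or the wrench is moved more than 3 cm (distance of any of spray, wrench from where it was at the start of the episode above 0.03 m).
Of lug0, lug1, lug2, lug3 only 2 to 4 are there at a start; the rules pass over those that are not, and their reading is None.
At some moment in a run one of lug0, lug1, lug2, lug3 may be knocked a few centimetres aside while the robot is not near it.
It also fails if it takes over 210 s, if anything falls off the work surface, if the arm or the gripper's body presses on something with over 40 N, if the wrist force passes 120 N, or if a joint passes its speed limit or range.

## Working session

There is one attempt and no reset: what is moved stays moved. The work goes in short steps, Python scripts to look and compute and a tool call to move; the robot and the scene stay as the last step left them, time stands still between calls to the robot, and variables do not carry over. Pictures are saved under pics/ and viewed, at most 17 in all, crops included, and the job is handed in when it is done.

Besides the shell and the picture viewer there is one more tool, called after "Request:" as name(argument=value, ...), one argument or row to a line, values as JSON. carry_out: Moves the arm, as the interface text tells. Its arguments: {"type":"object","properties":{"increments":{"type":"array","items":{"type":"number"}}},"required":["increments"]}

```bash
ls; mkdir -p pics; cat > h.py <<'E'
import numpy as np, cv2
from scipy.spatial.transform import Rotation as R
from workcell import bot
def rot(a):
    a=np.array(a,float)
    return a if a.shape==(3,3) else R.from_quat(a).as_matrix()
def w(pic,p): return rot(pic["attitude"])@np.array(p)+np.array(pic["eye"])
def cloud(pic):
    v,u=np.mgrid[0:480,0:640]
    q=cv2.undistortPoints(np.stack([u.ravel(),v.ravel()],1).astype(np.float64)[:,None],np.array(pic["mtx"]),np.array(pic["D"]))[:,0]
    z=pic["range_z"].ravel()
    P=np.c_[q*z[:,None],z]@rot(pic["attitude"]).T+np.array(pic["eye"])
    P[z==0]=np.nan
    return P.reshape(480,640,3)
def proj(pic,P):
    Rm=rot(pic["attitude"]); c=(np.atleast_2d(P)-np.array(pic["eye"]))@Rm
    return cv2.projectPoints(c,np.zeros(3),np.zeros(3),np.array(pic["mtx"]),np.array(pic["D"]))[0][:,0]
def st():
    o=bot.get_obs(); Rm=R.from_quat(o["tool_rot"]).as_matrix()
    print("t",round(o["clock"],2),"p",np.round(o["eef_pos"],4),"x",np.round(Rm[:,0],3),"y",np.round(Rm[:,1],3),"F",np.round(o["ft_force"],1),"M",np.round(o["ft_torque"],2),"w",round(o["grip_width"],4),"g",o["grasp_force"])
    return o,Rm
E
python3 - <<'E'
from h import *
st()
for c in ["scene","side"]:
    p=bot.camera(c); cv2.imwrite(f"pics/{c}0.png",p["pixels"])
    print(c,np.round(p["eye"],3),p["attitude"],p["mtx"][0][0])
    for n in ["tumbler","tumbler_post","tumbler_seat","cover_handle","wingnut_center","mat_top","lug0_center","spray","wrench"]:
        print(n,[(round(float(d["p"]),2),np.round(w(p,d["xyz"]),3).tolist(),proj(p,w(p,d["xyz"])).round().tolist()[0]) for d in bot.place_of(p,n)[:7]])
E
```

```text
pics
t 0.0 p [0.1369 0.4802 0.2056] x [-0.962  0.274  0.   ] y [ 0.274  0.962 -0.002] F [ 0.5 -0.3 -0.9] M [-0.01 -0.05 -0.  ] w 0.0853 g 0.0
scene [1.257 0.451 0.775] [ 0.41792763  0.80050143 -0.3805468  -0.19929401] 612.7221699545404
tumbler [(0.8, [0.529, 0.251, 0.003], [467.0, 329.0])]
tumbler_post []
tumbler_seat []
cover_handle [(0.98, [0.546, 0.251, 0.102], [472.0, 293.0])]
wingnut_center [(0.85, [0.458, 0.261, 0.116], [501.0, 259.0])]
mat_top [(0.64, [0.557, -0.263, 0.002], [227.0, 231.0])]
lug0_center [(0.88, [0.496, 0.083, 0.008], [390.0, 278.0]), (0.78, [0.43, 0.011, 0.011], [375.0, 244.0]), (0.65, [0.369, -0.024, 0.011], [376.0, 222.0]), (0.61, [0.354, 0.046, 0.011], [409.0, 231.0]), (0.55, [0.503, -0.026, 0.006], [339.0, 259.0]), (0.19, [0.582, -0.002, 0.011], [326.0, 285.0])]
spray [(0.95, [0.749, -0.136, 0.0], [209.0, 313.0])]
wrench []
side [ 0.139 -0.678  0.738] [ 0.87315797 -0.24160297  0.12114735 -0.40564329] 599.880865079535
tumbler [(0.78, [0.531, 0.252, 0.002], [252.0, 192.0]), (0.61, [0.756, 0.094, 0.001], [386.0, 199.0])]
tumbler_post [(0.17, [0.752, -0.139, -0.0], [460.0, 268.0])]
tumbler_seat []
cover_handle [(0.76, [0.542, 0.252, 0.103], [254.0, 149.0]), (0.52, [0.457, 0.268, 0.122], [209.0, 148.0])]
wingnut_center [(0.92, [0.456, 0.27, 0.123], [208.0, 147.0]), (0.31, [0.454, 0.265, 0.086], [210.0, 165.0])]
mat_top [(0.69, [0.555, -0.261, 0.009], [415.0, 358.0])]
lug0_center [(0.91, [0.35, 0.043, 0.014], [209.0, 281.0]), (0.89, [0.364, -0.031, 0.014], [234.0, 306.0]), (0.82, [0.427, 0.014, 0.012], [258.0, 276.0]), (0.82, [0.491, 0.087, 0.015], [271.0, 239.0]), (0.59, [0.504, -0.019, 0.013], [306.0, 272.0])]
spray [(0.55, [0.752, -0.135, 0.001], [458.0, 267.0])]
wrench [(0.58, [0.756, 0.093, 0.001], [386.0, 199.0])]
```

View pics/scene0.png

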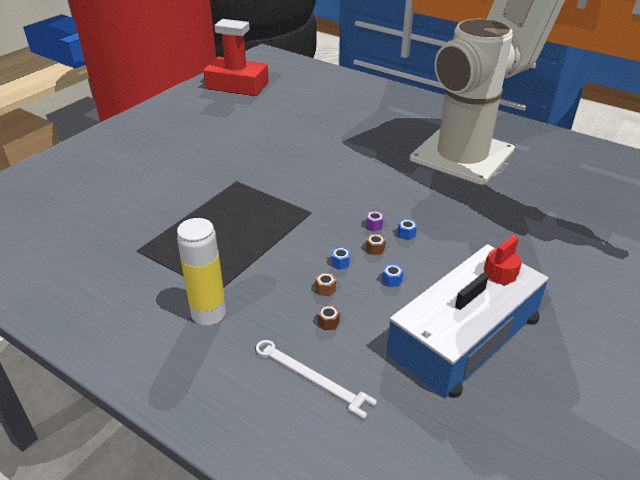

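View pics/side0.png

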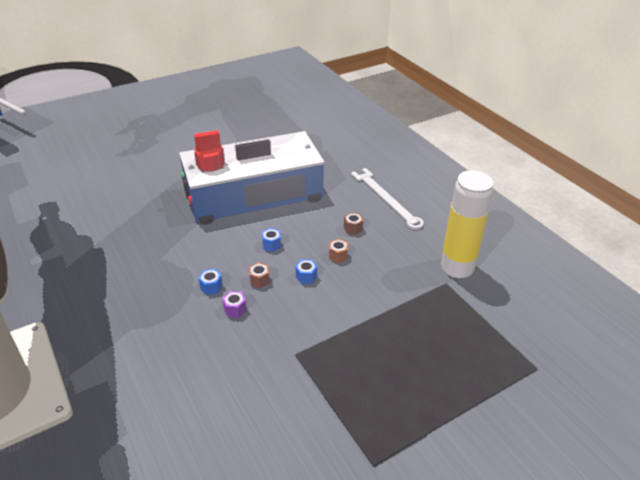

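The scene view shows three rusty nuts, at (375,244), (326,285) and (328,318). The look-alikes are blue at (407,229), (341,258) and (393,275), and purple at (375,220). The wing nut is at (503,260), the cover handle at (472,291) and the mat at (227,231). The side view agrees, with rusty nuts at (259,275), (339,250) and (353,222). Next I'll measure them.

```bash
cat >> h.py <<'E'
def rusty(pic,C,zr=(0.005,0.035)):
    hsv=cv2.cvtColor(pic["pixels"],cv2.COLOR_BGR2HSV)
    m=((hsv[...,0]<16)|(hsv[...,0]>174))&(hsv[...,1]>80)&(hsv[...,2]>35)&(C[...,2]>zr[0])&(C[...,2]<zr[1])&(C[...,0]>0.2)&(C[...,0]<0.8)
    n,l,s,c=cv2.connectedComponentsWithStats(cv2.morphologyEx(m.astype(np.uint8),cv2.MORPH_CLOSE,np.ones((5,5))))
    out=[]
    for i in range(1,n):
        if s[i,4]<60: continue
        P=C[(l==i)&~np.isnan(C[...,2])]
        T=P[P[:,2]>np.percentile(P[:,2],90)-0.004]
        out.append((c[i].round(),s[i,4],T.mean(0).round(4),((T.max(0)+T.min(0))/2)[:2].round(4),len(T)))
    return out
def rect(P):
    (c,s,a)=cv2.minAreaRect(P[:,:2].astype(np.float32)*1000); return np.round(c,1),np.round(s,1),round(a,1)
E
python3 - <<'E'
from h import *
for c in ["scene","side"]:
    p=bot.camera(c); C=cloud(p)
    print(c)
    for r in rusty(p,C): print(r)
    hsv=cv2.cvtColor(p["pixels"],cv2.COLOR_BGR2HSV)
    red=((hsv[...,0]<8)|(hsv[...,0]>172))&(hsv[...,1]>130)&(C[...,2]>0.07)&(C[...,0]<.8)&(C[...,0]>.2)
    P=C[red]; print("nut z",np.percentile(P[:,2],[1,50,99]),rect(P))
    W=P[P[:,2]>0.128]; print("wing",W.mean(0),rect(W), rect(P[P[:,2]<0.12]))
    X,Y,Z=C[...,0],C[...,1],C[...,2]
    k=(abs(Z-0.086)<0.006)&(abs(X-.53)<.2)&(abs(Y-.25)<.15); k=cv2.erode(k.astype(np.uint8),np.ones((3,3)))>0
    print("plate",np.median(Z[k]),rect(C[k]))
    k=(Z>0.097)&(abs(X-.545)<.055)&(abs(Y-.25)<.05)&(hsv[...,2]<70); H=C[k]; H=H[H[:,2]>np.percentile(H[:,2],95)-.006]; print("handle",np.percentile(C[k][:,2],95),rect(H),len(H))
    k=(hsv[...,2]<60)&(abs(Z)<.012)&(abs(X-.555)<.22)&(abs(Y+.262)<.16);k=cv2.morphologyEx(k.astype(np.uint8),cv2.MORPH_OPEN,np.ones((9,9)))>0
    print("mat",np.median(Z[k]),rect(C[k]),C[k].mean(0))
E
```

```text
scene
(array([375., 245.]), np.int32(200), array([0.4336, 0.0122, 0.0245]), array([0.4317, 0.0119]), 68)
(array([325., 285.]), np.int32(225), array([ 0.5848, -0.0022,  0.0245]), array([ 0.5816, -0.0033]), 86)
(array([328., 320.]), np.int32(222), array([0.655 , 0.0504, 0.0247]), array([0.6504, 0.0487]), 74)
nut z [0.08728435 0.12014739 0.15509839] (array([465.5, 260.8]), array([54.7, 69.6]), 51.0)
wing [0.46311588 0.26647057 0.14534029] (array([458.4, 265.3]), array([14. , 48.2]), 79.0) (array([473.5, 266.8]), array([70.3, 53.9]), 5.3)
plate 0.08505846298634356 (array([537.2, 248.8]), array([121.1, 261.6]), 78.7)
handle 0.1172984915681462 (array([542.6, 248.8]), array([11.1, 71.3]), 78.2) 117
mat nan (array([0., 0.]), array([0., 0.]), 0.0) [nan nan nan]
side
(array([351., 226.]), np.int32(129), array([0.6394, 0.0402, 0.0269]), array([0.6435, 0.0473]), 38)
(array([338., 253.]), np.int32(200), array([ 0.5769, -0.0099,  0.0269]), array([ 0.5803, -0.004 ]), 67)
(array([259., 279.]), np.int32(211), array([0.4265, 0.005 , 0.027 ]), array([0.4291, 0.0117]), 65)
nut z [0.09239447 0.12411259 0.15714294] (array([451.7, 255.1]), array([38.3, 50.5]), 72.5)
wing [0.45334645 0.26136188 0.14487953] (array([454.5, 264.4]), array([18.9, 45. ]), 75.7) (array([450.6, 248.7]), array([25.7, 50.2]), 76.2)
plate 0.08744039543960536 (array([533.1, 247.7]), array([121.6, 257.8]), 78.6)
  return _methods._mean(a, axis=axis, dtype=dtype,
  ret = ret.dtype.type(ret / rcount)
<stdin>:15: RuntimeWarning: Mean of empty slice.
  ret = um.true_divide(
Traceback (most recent call last):
IndexError: index -1 is out of bounds for axis 0 with size 0
```

Request:
carry_out(
  increments=[8.5, -3.7, -1.2, -0.5, 0, 8.5, -3.7, -1.2, -0.5, 0, 8.5, -3.7, -1.2, -0.5, 0, 8.5, -3.7, -1.2, -0.5, 0, 8.5, -3.7, -1.2, -0.5, 0],
)

```text
clock: 1.72
eef_pos: [0.2995, 0.3717, 0.2318]
tool_rot: [0.138, 0.99, 0.0, 0.0]
ft_force: [0.5, 0.1, 0.1]
grip_width: 0.0854
grasp_force: 0.0
```

Request:
carry_out(
  increments=[8.5, -3.7, -1.2, -0.5, 0, 8.5, -3.7, -1.2, -0.5, 0, 8.5, -3.7, -1.2, -0.5, 0, 8.5, -3.7, -1.2, -0.5, 0, 8.5, -3.4, -1.2, 0, -0.08],
)

```text
clock: 2.35
eef_pos: [0.4585, 0.2641, 0.252]
tool_rot: [0.098, 0.995, 0.0, 0.0]
ft_force: [-0.2, 0.0, 0.2]
grip_width: 0.0851
grasp_force: 0.0
```

```bash
cat >> h.py <<'E'
def to(x,y,z,ydeg=None):
    "print tool-axis shift (cm) to world point, and turn (rad) making tool y point at ydeg (mod 180)"
    o,Rm=st(); d=Rm.T@(np.array([x,y,z])-o["eef_pos"])*100; t=0
    if ydeg is not None:
        a=np.degrees(np.arctan2(Rm[1,1],Rm[0,1])); t=-np.radians((ydeg-a+90)%180-90)
    print("shift cm",d.round(2),"turn",round(t,3),"q",np.round(o["joint_pos"],2))
E
python3 - <<'E'
from h import *
to(.457,.264,.25,78.7)
p=bot.camera("wrist"); cv2.imwrite("pics/w1.png",p["pixels"]); C=cloud(p)
hsv=cv2.cvtColor(p["pixels"],cv2.COLOR_BGR2HSV)
red=((hsv[...,0]<8)|(hsv[...,0]>172))&(hsv[...,1]>130)&(C[...,2]>0.07)
P=C[red]; W=P[P[:,2]>.148]; print("wing",rect(W),np.percentile(P[:,2],99),"hub",rect(P[(P[:,2]<.125)]))
X,Y,Z=C[...,0],C[...,1],C[...,2]
k=(Z>0.112)&(Z<.125)&(hsv[...,2]<80)&(hsv[...,1]<90); k=cv2.morphologyEx(k.astype(np.uint8),cv2.MORPH_OPEN,np.ones((3,3)))>0
if k.any(): print("handle",rect(C[k]),np.median(Z[k]))
k=(abs(Z-0.086)<0.005); print("plate",rect(C[k]),np.median(Z[k]))
p=bot.camera("side"); pts=np.array([[297,356],[445,288],[535,367],[376,457.]])
q=cv2.undistortPoints(pts[:,None],np.array(p["mtx"]),np.array(p["D"]))[:,0]
d=np.c_[q,np.ones(4)]@rot(p["attitude"]).T; e=np.array(p["eye"]); M=e+d*((.004-e[2])/d[:,2])[:,None]
print(M.round(3),M.mean(0),rect(M))
E
```

```text
t 2.35 p [0.4585 0.2641 0.252 ] x [-0.981  0.195 -0.001] y [0.195 0.981 0.001] F [-0.2  0.   0.2] M [ 0.   -0.03 -0.05] w 0.0851 g 0.0
shift cm [ 0.14 -0.04  0.2 ] turn 0.001 q [0.52 0.28 0.18 1.47 0.   0.72]
wing (array([456. , 263.1]), array([126.4,  46. ]), 89.2) 0.15600271831162274 hub (array([462.2, 262.2]), array([62.8, 62.7]), 35.8)
handle (array([536.4, 246.8]), array([ 9.8, 64.5]), 78.9) 0.11662330050906788
plate (array([535.5, 247.7]), array([120.9, 261.1]), 78.4) 0.08540621266180926
[[ 0.406 -0.164  0.004]
 [ 0.694 -0.167  0.004]
 [ 0.703 -0.363  0.004]
 [ 0.416 -0.36   0.004]] [ 0.55489062 -0.26350598  0.004     ] (array([ 554.7, -263.6]), array([196.1, 298.8]), 89.6)
```

View pics/w1.png

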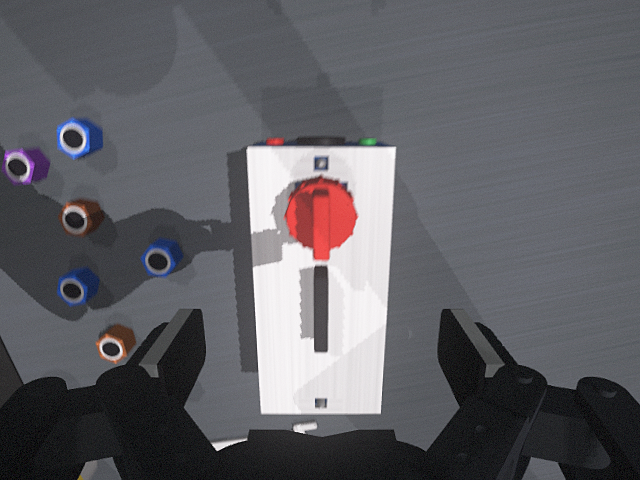

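The close crop shows the red wing nut at (320,215), in line with the housing, the handle at (320,310), and rusty nuts at (82,217) and (115,343). Measured height of the wing nut's top is 0.156 m, which matches the text. Going down on the wing.

Request:
carry_out(
  increments=[5, 0.14, -0.04, 3.5, 0, 5, 0, 0, 3.5, 0, 5, 0, 0, 3.5, 0, 5, 0, 0, 1.9, 0, 5, 0, 0, 0, 0],
)

```text
clock: 3.08
eef_pos: [0.4538, 0.2643, 0.1259]
tool_rot: [0.099, 0.995, -0.001, -0.002]
ft_force: [0.6, -0.0, 0.2]
grip_width: 0.0498
grasp_force: 0.0
```

Request:
carry_out(
  increments=[0, 0, 0, 0, 0, 0, 0, 0, 0, 0, 0, 0, 0, 0, 0, 0, 0, 0, 0, 0, 0, 0, 0, 0, 0],
)

```text
clock: 3.7
eef_pos: [0.4564, 0.265, 0.1289]
tool_rot: [0.099, 0.995, 0.001, 0.001]
ft_force: [-0.2, -1.0, 5.9]
grip_width: 0.0081
grasp_force: 59.1
```

Request:
carry_out(
  increments=[0, 0, 0, 0, 0.1, 0, 0, 0, 0, 0.1, 0, 0, 0, 0, 0.1, 0, 0, 0, 0, 0, 0, 0, 0, 0, 0],
)

```text
clock: 4.32
eef_pos: [0.4559, 0.2662, 0.1289]
tool_rot: [0.246, 0.969, 0.002, 0.0]
ft_force: [-2.4, 2.5, 5.9]
grip_width: 0.0078
grasp_force: 59.7
```

```bash
python3 -c "
from h import *
st()"
```

```text
t 4.33 p [0.4559 0.2662 0.1289] x [-0.879  0.477  0.001] y [0.477 0.879 0.004] F [-2.4  2.5  5.9] M [0.41 0.47 0.03] w 0.0078 g 59.687433508224785
```

Request:
carry_out(
  increments=[0, 0, 0, 0, 0.1, 0, 0, 0, 0, 0.1, 0, 0, 0, 0, 0.1, 0, 0, 0, 0, 0, 0, 0, 0, 0, 0],
)

```text
clock: 4.95
eef_pos: [0.4554, 0.2669, 0.1289]
tool_rot: [0.387, 0.922, 0.002, -0.001]
ft_force: [-3.0, 3.2, 5.1]
grip_width: 0.0079
grasp_force: 65.2
```

```bash
python3 -c "
from h import *
st()"
```

```text
t 4.95 p [0.4554 0.2669 0.1289] x [-0.701  0.713  0.003] y [0.713 0.701 0.004] F [-3.   3.2  5.1] M [0.7  0.68 0.89] w 0.0079 g 65.16709562391043
```

Torque jumped to 0.9 N m after about 0.6 rad clockwise, so that is the stop. Now turning the other way.

Request:
carry_out(
  increments=[0, 0, 0, 0, -0.15, 0, 0, 0, 0, -0.15, 0, 0, 0, 0, -0.15, 0, 0, 0, 0, -0.15, 0, 0, 0, 0, 0],
)

```text
clock: 5.58
eef_pos: [0.4567, 0.2654, 0.1289]
tool_rot: [0.098, 0.995, 0.001, 0.001]
ft_force: [-0.1, 0.1, 4.3]
grip_width: 0.0075
grasp_force: 61.3
```

Request:
carry_out(
  increments=[0, 0, 0, 0, -0.15, 0, 0, 0, 0, -0.15, 0, 0, 0, 0, -0.15, 0, 0, 0, 0, -0.15, 0, 0, 0, 0, 0],
)

```text
clock: 6.2
eef_pos: [0.4568, 0.2653, 0.1289]
tool_rot: [-0.2, 0.98, 0.001, 0.002]
ft_force: [-0.5, -0.4, 5.5]
grip_width: 0.0078
grasp_force: 61.3
```

```bash
python3 - <<'E'
from h import *
st()
p=bot.camera("wrist"); cv2.imwrite("pics/w2.png",p["pixels"])
E
```

```text
t 6.2 p [0.4568 0.2653 0.1289] x [-0.92  -0.392 -0.003] y [-0.392  0.92   0.001] F [-0.5 -0.4  5.5] M [-0.   -0.01 -0.01] w 0.0078 g 61.3367759808898
```

View pics/w2.png

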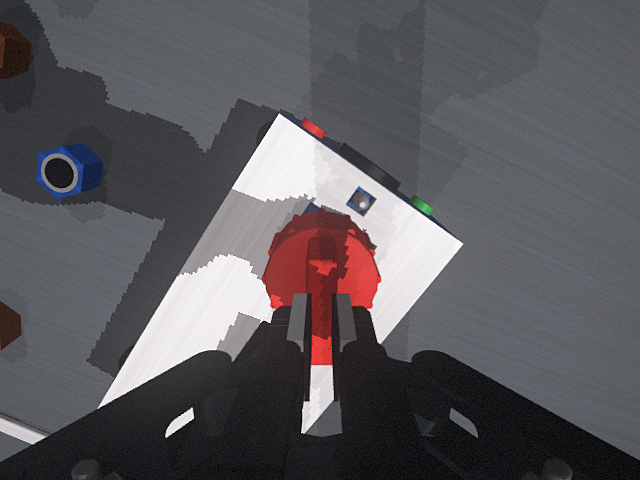

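The wing has turned along with the fingers, about 0.6 rad counter-clockwise, and moved freely. The hub is at (322,270). Finishing the quarter turn and lifting a little as a test.

Request:
carry_out(
  increments=[0, 0, 0, 0, -0.16, 0, 0, 0, 0, -0.16, 0, 0, 0, 0, -0.16, 0, 0, 0, 0, -0.16, 0, 0, 0, 0, -0.16],
)

```text
clock: 6.88
eef_pos: [0.4568, 0.2653, 0.1289]
tool_rot: [-0.567, 0.823, -0.0, 0.002]
ft_force: [0.2, 0.4, 4.9]
grip_width: 0.0076
grasp_force: 61.6
```

Request:
carry_out(
  increments=[0, 0, 0, 0, -0.165, 0, 0, 0, 0, 0, 0, 0, 0, -0.5, 0, 0, 0, 0, -0.5, 0, 0, 0, 0, 0, 0],
)

```text
clock: 7.5
eef_pos: [0.4558, 0.2648, 0.1377]
tool_rot: [-0.632, 0.775, 0.0, 0.0]
ft_force: [-0.8, -0.8, -0.6]
grip_width: 0.0079
grasp_force: 59.5
```

```bash
python3 -c "
from h import *
st()"
```

```text
t 7.5 p [0.4558 0.2648 0.1377] x [-0.202 -0.979 -0.   ] y [-0.979  0.202 -0.   ] F [-0.8 -0.8 -0.6] M [-0.    0.08 -0.02] w 0.0079 g 59.51592341065407
```

It lifts free, so the thread is reverse-handed: it loosens counter-clockwise and tightens clockwise. Carrying it to the mat at (0.50, -0.192).

Request:
carry_out(
  increments=[0, 0, 0, -3, 0, 0, 0, 0, -3, 0, 0, 0, 0, -2.3, 0, 0, 3.65, -1.12, 0, 0, 0, 3.65, -1.12, 0, 0],
)

```text
clock: 8.12
eef_pos: [0.4629, 0.1881, 0.2205]
tool_rot: [-0.632, 0.775, -0.0, 0.0]
ft_force: [0.6, 0.3, -1.8]
grip_width: 0.0079
grasp_force: 59.5
```

Request:
carry_out(
  increments=[0, 3.65, -1.12, 0, 0, 0, 3.65, -1.12, 0, 0, 0, 3.65, -1.12, 0, 0, 0, 3.65, -1.12, 0, 0, 0, 3.65, -1.12, 0, 0],
)

```text
clock: 8.75
eef_pos: [0.4806, -0.0026, 0.2203]
tool_rot: [-0.632, 0.775, 0.0, -0.0]
ft_force: [1.1, 0.2, -1.9]
grip_width: 0.0078
grasp_force: 59.5
```

Request:
carry_out(
  increments=[0, 3.65, -1.12, 0, 0, 0, 3.65, -1.12, 0, 0, 0, 3.65, -1.12, 0, 0, 0, 3.65, -1.12, 0, 0, 0, 3.65, -1.12, 0, 0],
)

```text
clock: 9.38
eef_pos: [0.4986, -0.1926, 0.2201]
tool_rot: [-0.632, 0.775, 0.0, -0.0]
ft_force: [0.2, -0.0, -1.5]
grip_width: 0.0074
grasp_force: 59.5
```

Request:
carry_out(
  increments=[0, 0, 0, 4, 0, 0, 0, 0, 4, 0, 0, 0, 0, 4, 0, 0, 0, 0, 3, 0, 0, 0, 0, 0, 0],
)

```text
clock: 10.0
eef_pos: [0.496, -0.1904, 0.0677]
tool_rot: [-0.632, 0.775, 0.003, -0.002]
ft_force: [1.1, -0.5, -0.8]
grip_width: 0.0077
grasp_force: 59.5
```

```bash
python3 -c "
from h import *
to(.5,-.192,.047)
p=bot.camera('side'); cv2.imwrite('pics/s3.png',p['pixels'][180:480,160:600])"
```

```text
t 10.0 p [ 0.496  -0.1904  0.0677] x [-0.202 -0.979 -0.001] y [-0.979  0.202  0.007] F [ 1.1 -0.5 -0.8] M [ 0.01  0.   -0.02] w 0.0077 g 59.45264171808958
shift cm [ 0.07 -0.44  2.07] turn 0 q [-0.37  0.41 -0.14  1.03 -0.   -1.73]
```

View pics/s3.png

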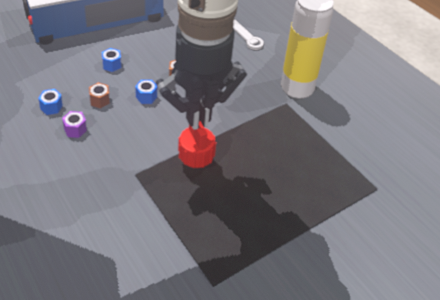

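The nut hangs just over the mat's near edge (at about (197,148) in the crop). I'll shift it 5 mm inward, set it down and release.

Request:
carry_out(
  increments=[0, 0.5, 0, 0.7, 0, 0, 0, 0, 0.7, 0, 0, 0, 0, 0.5, 0, 0, 0, 0, 0.15, 0, 0, 0, 0, 0, 0],
)

```text
clock: 10.68
eef_pos: [0.4977, -0.1963, 0.05]
tool_rot: [-0.632, 0.775, 0.0, -0.0]
ft_force: [-0.2, 0.6, -0.9]
grip_width: 0.0076
grasp_force: 59.5
```

```bash
python3 -c "
from h import *
st()"
```

```text
t 10.68 p [ 0.4977 -0.1963  0.05  ] x [-0.202 -0.979 -0.   ] y [-0.979  0.202  0.   ] F [-0.2  0.6 -0.9] M [-0.04 -0.03  0.  ] w 0.0076 g 59.512111488729715
```

Request:
carry_out(
  increments=[0, 0, 0, 0.2, 0, 0, 0, 0, 0.1, 0, 0, 0, 0, 0, 0, 3, 0, 0, 0, 0, 3, 0, 0, 0, 0],
)

```text
clock: 11.3
eef_pos: [0.4979, -0.1964, 0.0472]
tool_rot: [-0.632, 0.775, -0.0, 0.0]
ft_force: [-0.2, -0.2, 0.6]
grip_width: 0.0302
grasp_force: 0.0
```

Request:
carry_out(
  increments=[4, 0, 0, 0, 0, 4, 0, 0, -3, 0, 4, 0, 0, -4, 0, 4, 0, 0, -4, 0, 4, 0, 0, -5, 0],
)

```text
clock: 11.92
eef_pos: [0.497, -0.1961, 0.2077]
tool_rot: [-0.632, 0.775, 0.001, -0.0]
ft_force: [1.6, -0.6, -1.2]
grip_width: 0.0398
grasp_force: 0.0
```

```bash
python3 - <<'E'
from h import *
to(.540,.2468,.22,78.5)
p=bot.camera("wrist"); cv2.imwrite("pics/w4.png",p["pixels"])
print([(d["p"],w(p,d["xyz"]).round(4)) for d in bot.place_of(p,"wingnut_center")])
C=cloud(p); hsv=cv2.cvtColor(p["pixels"],cv2.COLOR_BGR2HSV)
red=((hsv[...,0]<8)|(hsv[...,0]>172))&(hsv[...,1]>130)&(C[...,2]>0.055); print(rect(C[red]),np.percentile(C[red][:,2],95))
E
```

```text
t 11.93 p [ 0.497  -0.1961  0.2077] x [-0.202 -0.979 -0.   ] y [-0.979  0.202  0.002] F [ 1.6 -0.6 -1.2] M [-0.03 -0.06 -0.01] w 0.0398 g 0.0
shift cm [-44.24   4.75  -1.21] turn 1.568 q [-0.38  0.31  0.1   1.36 -0.   -1.74]
[(0.77, array([ 0.5029, -0.2002,  0.0366]))]
(array([ 498.3, -198.6]), array([45.2, 11.8]), 78.3) 0.07274403977269295
```

View pics/w4.png

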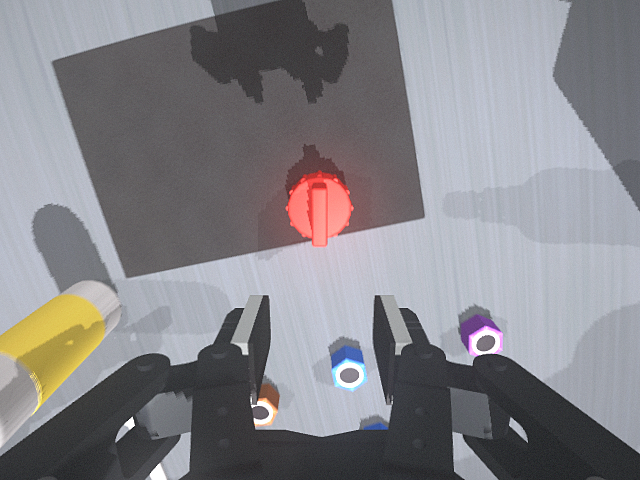

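The nut stands upright on the mat at (320,208), which is world (0.498, -0.197). Going to the cover handle at (0.540, 0.247).

Request:
carry_out(
  increments=[4, -3.69, 0.4, -0.4, 0, 4, -3.69, 0.4, -0.4, 0, 4, -3.69, 0.4, -0.4, 0, 4, -3.69, 0.4, 0, 0, 4, -3.69, 0.4, 0, 0],
)

```text
clock: 12.65
eef_pos: [0.5153, -0.0105, 0.2186]
tool_rot: [-0.632, 0.775, 0.0, -0.0]
ft_force: [-0.4, 0.9, -0.4]
grip_width: 0.0397
grasp_force: 0.0
```

Request:
carry_out(
  increments=[4, -3.69, 0.4, 0, 0, 4, -3.69, 0.4, 0, 0, 4, -3.69, 0.4, 0, 0, 4, -3.69, 0.4, 0, 0, 4, -3.69, 0.4, 0, 0],
)

```text
clock: 13.28
eef_pos: [0.533, 0.1743, 0.2184]
tool_rot: [-0.632, 0.775, 0.0, -0.0]
ft_force: [0.6, 0.0, -0.0]
grip_width: 0.0399
grasp_force: 0.0
```

Request:
carry_out(
  increments=[4, -3.69, 0.4, 0, 0, 4, -3.65, 0.35, 0, 0, 4, 0, 0, 0, 0.157, 4, 0, 0, 0, 0.157, 4, 0, 0, 0, 0.157],
)

```text
clock: 13.9
eef_pos: [0.5404, 0.2467, 0.2182]
tool_rot: [-0.431, 0.902, -0.0, -0.001]
ft_force: [-0.4, -0.5, 0.8]
grip_width: 0.0405
grasp_force: 0.0
```

Request:
carry_out(
  increments=[4, 0, 0, 0, 0.157, 4, 0, 0, 0, 0.157, 4, 0, 0, 0, 0.157, 4, 0, 0, 0, 0.157, 4, 0, 0, 0, 0.157],
)

```text
clock: 14.52
eef_pos: [0.5404, 0.2464, 0.2183]
tool_rot: [-0.053, 0.999, -0.0, -0.0]
ft_force: [-0.1, 0.2, -0.2]
grip_width: 0.04
grasp_force: 0.0
```

Request:
carry_out(
  increments=[4, 0, 0, 0, 0.155, 4, 0, 0, 0, 0.157, 4, 0, 0, 0, 0, 4, 0, 0, 0, 0, 4, 0, 0, 0, 0],
)

```text
clock: 15.15
eef_pos: [0.5406, 0.2465, 0.2189]
tool_rot: [0.1, 0.995, -0.0, -0.0]
ft_force: [0.5, -0.8, 0.6]
grip_width: 0.04
grasp_force: 0.0
```

```bash
python3 - <<'E'
from h import *
p=bot.camera("wrist"); cv2.imwrite("pics/w5.png",p["pixels"])
C=cloud(p); hsv=cv2.cvtColor(p["pixels"],cv2.COLOR_BGR2HSV); X,Y,Z=C[...,0],C[...,1],C[...,2]
k=(Z>0.112)&(Z<.125)&(hsv[...,2]<90)&(hsv[...,1]<90)&(abs(X-.54)<.06)&(abs(Y-.247)<.04); k=cv2.morphologyEx(k.astype(np.uint8),cv2.MORPH_OPEN,np.ones((3,3)))>0
if k.any(): print("handle",rect(C[k]),np.median(Z[k]))
k=(abs(Z-0.086)<0.004)&(abs(X-.54)<.17)&(abs(Y-.247)<.09); print("plate",rect(C[k]),np.median(Z[k]))
to(.540,.2468,.091,78.5)
for n in ["tumbler_post","cover_handle"]:
  print(n,[(d["p"],w(p,d["xyz"]).round(4)) for d in bot.place_of(p,n)])
E
```

```text
handle (array([539.2, 247.1]), array([11. , 69.3]), 78.3) 0.11723008974842178
plate (array([535.3, 247.5]), array([120.8, 261.3]), 78.3) 0.0854169993285176
t 15.2 p [0.5407 0.2465 0.2189] x [-0.98   0.199  0.   ] y [ 0.199  0.98  -0.   ] F [-0.2 -0.1 -0.5] M [-0.01 -0.01  0.04] w 0.0398 g 0.0
shift cm [ 0.07  0.02 12.79] turn 0.001 q [ 0.43  0.43  0.3   1.45 -0.    0.63]
tumbler_post [(0.95, array([0.4572, 0.2694, 0.0787]))]
cover_handle [(0.66, array([0.5404, 0.2434, 0.1025]))]
```

View pics/w5.png

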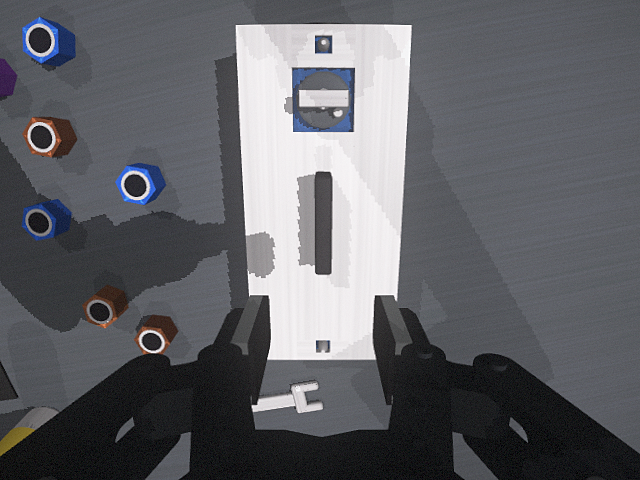

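The cover is clear: handle at (323,222), bare post at (323,98), rusty nuts at (42,135), (100,308) and (152,338). Gripping the handle and lifting.

Request:
carry_out(
  increments=[4, 0.07, 0.02, 3.5, 0, 4, 0, 0, 3.5, 0, 4, 0, 0, 3.5, 0, 4, 0, 0, 2.2, 0, 4, 0, 0, 0, 0],
)

```text
clock: 15.92
eef_pos: [0.5384, 0.2461, 0.0899]
tool_rot: [0.1, 0.995, -0.001, -0.002]
ft_force: [0.7, -0.2, 0.4]
grip_width: 0.04
grasp_force: 0.0
```

Request:
carry_out(
  increments=[4, 0, 0, 0, 0, 0, 0, 0, 0, 0, 0, 0, 0, 0, 0, 0, 0, 0, 0, 0, 0, 0, 0, 0, 0],
)

```text
clock: 16.55
eef_pos: [0.5409, 0.2472, 0.0933]
tool_rot: [0.1, 0.995, 0.001, 0.001]
ft_force: [0.6, -0.7, 5.6]
grip_width: 0.0001
grasp_force: 2.9
```

```bash
python3 -c "
from h import *
st()"
```

```text
t 16.55 p [0.5409 0.2472 0.0933] x [-0.98   0.199 -0.002] y [0.199 0.98  0.002] F [ 0.6 -0.7  5.6] M [-0.04  0.05 -0.01] w 0.0001 g 2.8943274334596936
```

```bash
python3 - <<'E'
from h import *
p=bot.camera("side"); a=cv2.resize(p["pixels"][90:220,160:340],None,fx=3,fy=3,interpolation=cv2.INTER_CUBIC)[:, :400]
q=bot.camera("wrist")["pixels"][120:440,170:470]
a=cv2.resize(a,(400,390)); q=cv2.resize(q,(400,390)); cv2.imwrite("pics/c6.png",np.hstack([a,q]))
E
```

```text
(no output)
```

View pics/c6.png

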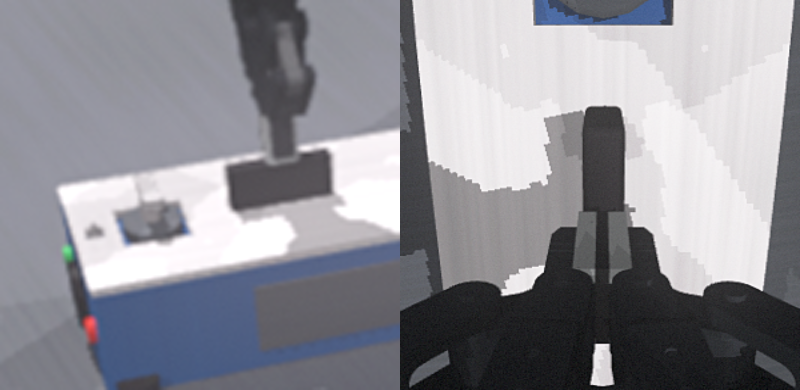

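```bash
python3 - <<'E'
from h import *
p=bot.camera("side"); C=cloud(p)
for v in range(122,166,3): print(v,C[v,254].round(3),p["pixels"][v,254], C[v,245].round(3))
o=bot.get_obs(); print(proj(p,[o["eef_pos"],[.5404,.2467,.118],[.5404,.2467,.102]]),o["joint_pos"])
E
```

```text
122 [nan nan nan] [75 70 73] [0.527 0.248 0.168]
125 [0.524 0.202 0.185] [79 75 77] [0.524 0.243 0.165]
128 [0.531 0.217 0.17 ] [79 75 77] [ 0.63   0.497 -0.001]
131 [0.538 0.235 0.153] [83 77 80] [0.62  0.475 0.005]
134 [0.537 0.235 0.146] [86 81 84] [ 0.618  0.471 -0.001]
137 [0.538 0.237 0.138] [88 82 85] [0.61  0.454 0.003]
140 [0.537 0.238 0.131] [87 81 84] [0.605 0.445 0.001]
143 [0.538 0.24  0.123] [133 128 130] [0.526 0.255 0.119]
146 [0.539 0.243 0.115] [83 78 82] [0.522 0.248 0.117]
149 [0.538 0.243 0.108] [85 81 85] [0.522 0.249 0.11 ]
152 [0.539 0.246 0.1  ] [87 82 86] [0.52  0.246 0.105]
155 [0.539 0.246 0.092] [84 78 83] [0.52  0.247 0.098]
158 [0.538 0.244 0.087] [188 184 190] [0.52  0.249 0.09 ]
161 [0.534 0.237 0.085] [203 198 204] [0.517 0.243 0.087]
164 [0.528 0.224 0.088] [255 255 255] [0.512 0.231 0.089]
[[254.72718232 154.06087771]
 [253.75398505 143.42859391]
 [254.30859959 150.48471394]] [ 4.28744344e-01  4.92062985e-01  7.15529874e-02  1.14763880e+00
 -2.04479551e-05  6.29556400e-01]
```

```bash
python3 - <<'E'
from h import *
st()
p=bot.camera("wrist"); C=cloud(p); print("eye",p["eye"])
# crop col: 170+u*300/400, row 120+v*320/390
for v in range(195,290,7):
    r=int(120+v*320/390)
    print(r,[ (C[r,c].round(3).tolist(),int(p["pixels"][r,c].mean())) for c in (309,320,331)])
E
```

```text
t 16.7 p [0.5409 0.2473 0.0933] x [-0.98   0.199 -0.002] y [0.199 0.98  0.002] F [ 0.4 -0.   5.9] M [ 0.    0.02 -0.02] w -0.0 g 2.8989770999760367
eye [0.4690593  0.26089073 0.25996316]
280 [([0.526, 0.245, 0.117], 49), ([0.527, 0.249, 0.117], 60), ([0.527, 0.253, 0.118], 63)]
285 [([0.528, 0.244, 0.117], 50), ([0.529, 0.248, 0.118], 56), ([0.53, 0.252, 0.117], 65)]
291 [([0.53, 0.244, 0.118], 45), ([0.531, 0.248, 0.118], 63), ([0.532, 0.252, 0.117], 49)]
297 [([0.53, 0.244, 0.125], 105), ([0.53, 0.248, 0.125], 45), ([0.531, 0.252, 0.125], 106)]
302 [([0.529, 0.244, 0.13], 106), ([0.53, 0.248, 0.13], 47), ([0.531, 0.252, 0.129], 108)]
308 [([0.53, 0.244, 0.133], 107), ([0.53, 0.248, 0.134], 45), ([0.531, 0.252, 0.134], 103)]
314 [([0.529, 0.245, 0.139], 95), ([0.531, 0.248, 0.137], 46), ([0.531, 0.252, 0.139], 108)]
320 [([0.53, 0.245, 0.143], 89), ([0.53, 0.248, 0.143], 46), ([0.531, 0.252, 0.144], 107)]
325 [([0.529, 0.245, 0.147], 92), ([0.531, 0.248, 0.145], 43), ([0.531, 0.251, 0.146], 94)]
331 [([0.529, 0.245, 0.15], 92), ([0.53, 0.248, 0.149], 38), ([0.531, 0.251, 0.15], 91)]
337 [([0.53, 0.245, 0.153], 91), ([0.53, 0.248, 0.153], 38), ([0.531, 0.251, 0.153], 91)]
343 [([0.531, 0.245, 0.154], 92), ([0.531, 0.248, 0.155], 45), ([0.532, 0.251, 0.155], 115)]
348 [([0.529, 0.245, 0.161], 36), ([0.533, 0.248, 0.155], 43), ([0.53, 0.251, 0.161], 34)]
354 [([0.529, 0.245, 0.164], 31), ([0.535, 0.247, 0.155], 32), ([0.53, 0.251, 0.163], 37)]
```

The depth images show the shut fingertips resting on top of the handle (z 0.118) while the TCP reads 0.093. The tips are therefore about 24 mm behind the stated TCP. I'll open, go 27 mm lower and grip again, with a guard on force.

Request:
carry_out(
  increments=[4, 0, 0, -0.3, 0, 4, 0, 0, 0, 0, 4, 0, 0, 0, 0, 4, 0, 0, 0.8, 0, 4, 0, 0, 0.8, 0],
)

```text
clock: 17.38
eef_pos: [0.5397, 0.2467, 0.0781]
tool_rot: [0.1, 0.995, -0.0, -0.0]
ft_force: [0.8, -0.1, -0.3]
grip_width: 0.0401
grasp_force: 0.0
```

Request:
carry_out(
  increments=[4, 0, 0, 0.7, 0, 4, 0, 0, 0.5, 0, 4, 0, 0, 0, 0, 4, 0, 0, 0, 0, 4, 0, 0, 0, 0],
)

```text
clock: 18.0
eef_pos: [0.5403, 0.247, 0.0674]
tool_rot: [0.1, 0.995, 0.0, 0.0]
ft_force: [0.2, 0.4, 0.3]
grip_width: 0.0404
grasp_force: 0.0
```

```bash
python3 -c "
from h import *
to(.540,.2468,.066,78.4)"
```

```text
t 18.0 p [0.5403 0.247  0.0674] x [-0.98   0.199 -0.001] y [0.199 0.98  0.   ] F [0.2 0.4 0.3] M [0.03 0.   0.02] w 0.0404 g 0.0
shift cm [ 0.03 -0.02  0.14] turn 0.002 q [0.43 0.51 0.04 1.09 0.   0.63]
```

No contact, as predicted. Closing now.

Request:
carry_out(
  increments=[0, 0, 0, 0, 0, 0, 0, 0, 0, 0, 0, 0, 0, 0, 0, 0, 0, 0, 0, 0, 0, 0, 0, 0, 0],
)

```text
clock: 18.62
eef_pos: [0.5403, 0.247, 0.0675]
tool_rot: [0.1, 0.995, 0.0, 0.0]
ft_force: [0.1, -0.3, 4.2]
grip_width: 0.0109
grasp_force: 60.7
```

Request:
carry_out(
  increments=[0, 0, 0, -0.5, 0, 0, 0, 0, -0.5, 0, 0, 0, 0, -0.5, 0, 0, 0, 0, -0.5, 0, 0, 0, 0, 0, 0],
)

```text
clock: 19.25
eef_pos: [0.5405, 0.247, 0.0876]
tool_rot: [0.1, 0.995, 0.0, 0.0]
ft_force: [0.1, -0.1, -4.0]
grip_width: 0.0108
grasp_force: 59.6
```

```bash
python3 - <<'E'
from h import *
st()
p=bot.camera("wrist"); C=cloud(p); hsv=cv2.cvtColor(p["pixels"],cv2.COLOR_BGR2HSV)
k=(hsv[...,2]>170)&(hsv[...,1]<40)&(C[...,2]>.07)&(C[...,2]<.125)
P=C[k]; A=np.c_[P[:,:2]-[.537,.247],np.ones(len(P))]; print(np.linalg.lstsq(A,P[:,2],rcond=None)[0],len(P),rect(P))
E
```

```text
t 19.25 p [0.5405 0.247  0.0876] x [-0.98   0.199 -0.001] y [0.199 0.98  0.001] F [ 0.1 -0.1 -4. ] M [ 0.04 -0.02 -0.01] w 0.0108 g 59.644455313682556
[-0.00566806  0.00072752  0.1054316 ] 82338 (array([517.6, 250.7]), array([121.2, 179.6]), 78.5)
```

The cover came up level. Carrying it to the mat at (0.545, -0.303), squared to the mat.

Request:
carry_out(
  increments=[0, 0, 0, -3, 0, 0, 0, 0, -3, 0, 0, 0, 0, -3, 0, 0, 0, 0, -2.3, -0.1, 0, 0, 0, 0, -0.1],
)

```text
clock: 19.92
eef_pos: [0.5414, 0.2474, 0.2027]
tool_rot: [-0.001, 1.0, 0.001, 0.002]
ft_force: [0.1, 0.1, -5.4]
grip_width: 0.0113
grasp_force: 59.8
```

Request:
carry_out(
  increments=[0, -0.45, -2, 0, 0, 0, 0, -4, 0, 0, 0, 0, -4, 0, 0, 0, 0, -4, 0, 0, 0, 0, -4, 0, 0],
)

```text
clock: 20.55
eef_pos: [0.5438, 0.0645, 0.1995]
tool_rot: [0.001, 1.0, -0.0, -0.001]
ft_force: [0.4, 0.2, -4.9]
grip_width: 0.0113
grasp_force: 59.6
```

Request:
carry_out(
  increments=[0, 0, -4, 0, 0, 0, 0, -4, 0, 0, 0, 0, -4, 0, 0, 0, 0, -4, 0, 0, 0, 0, -4, 0, 0],
)

```text
clock: 21.18
eef_pos: [0.5432, -0.1354, 0.1995]
tool_rot: [0.001, 1.0, -0.0, -0.001]
ft_force: [-0.1, 0.3, -4.5]
grip_width: 0.011
grasp_force: 59.6
```

Request:
carry_out(
  increments=[0, 0, -4, 0, 0, 0, 0, -4, 0, 0, 0, 0, -4, 0, 0, 0, 0, -3, 0, 0, 0, 0, -2, 0, 0],
)

```text
clock: 21.8
eef_pos: [0.5429, -0.3052, 0.1992]
tool_rot: [0.002, 1.0, 0.0, -0.001]
ft_force: [-0.6, 0.0, -4.6]
grip_width: 0.011
grasp_force: 59.6
```

```bash
python3 - <<'E'
from h import *
to(.545,-.303,-.0065,90)
p=bot.camera("side"); cv2.imwrite("pics/s7.png",p["pixels"])
E
```

```text
t 21.8 p [ 0.5429 -0.3052  0.1992] x [-1.     0.004  0.001] y [0.004 1.    0.   ] F [-0.6  0.  -4.6] M [0.   0.02 0.01] w 0.011 g 59.60051357746124
shift cm [-0.24  0.21 20.57] turn -0.004 q [-0.51  0.5   0.36  1.43 -0.   -0.51]
```

View pics/s7.png

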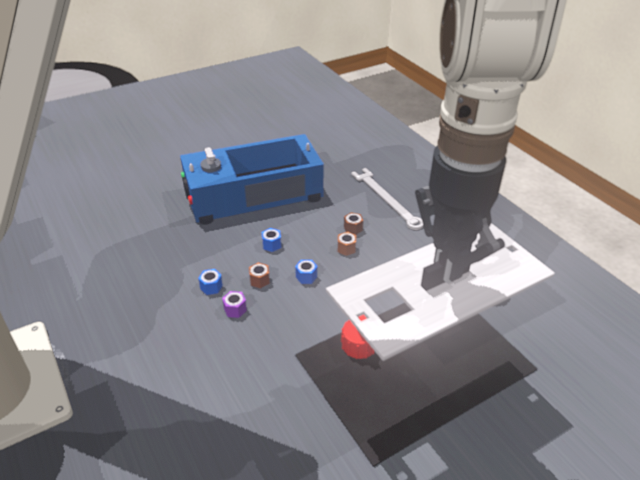

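The cover is above the mat, clear of the wing nut, which shows below it at (358,338). One rusty nut has been knocked, from (339,250) to (346,243). Lowering.

Request:
carry_out(
  increments=[0, -0.2, 0.1, 4, 0, 0, 0, 0, 4, 0, 0, 0, 0, 4, 0, 0, 0, 0, 3.5, 0, 0, 0, 0, 2, 0],
)

```text
clock: 22.48
eef_pos: [0.5443, -0.3008, 0.0223]
tool_rot: [0.0, 1.0, 0.001, -0.002]
ft_force: [-0.3, -0.3, -5.7]
grip_width: 0.011
grasp_force: 59.5
```

Request:
carry_out(
  increments=[0, 0, 0, 1, 0, 0, 0, 0, 1, 0, 0, 0, 0, 0.7, 0, 0, 0, 0, 0.4, 0, 0, 0, 0, 0, 0],
)

```text
clock: 23.1
eef_pos: [0.5461, -0.3022, -0.0059]
tool_rot: [0.0, 1.0, -0.0, 0.0]
ft_force: [-0.2, -0.7, -4.3]
grip_width: 0.0109
grasp_force: 59.5
```

```bash
python3 -c "
from h import *
st()"
```

```text
t 23.1 p [ 0.5461 -0.3022 -0.0059] x [-1.     0.001 -0.   ] y [ 0.001  1.    -0.   ] F [-0.2 -0.7 -4.3] M [ 0.02 -0.    0.01] w 0.0109 g 59.492998123168945
```

Not in contact yet, so lowering another 3 mm, then release, lift and look.

Request:
carry_out(
  increments=[0, 0, 0, 0.15, 0, 0, 0, 0, 0.13, 0, 0, 0, 0, 0, 0, 3, 0, 0, 0, 0, 3, 0, 0, 0, 0],
)

```text
clock: 23.72
eef_pos: [0.5469, -0.3026, -0.0078]
tool_rot: [0.0, 1.0, -0.001, 0.001]
ft_force: [-0.9, -0.0, 0.8]
grip_width: 0.0302
grasp_force: 0.0
```

Request:
carry_out(
  increments=[3, 0, 0, 0, 0, 3, 0, 0, -3, 0, 3, 0, 0, -5, 0, 3, 0, 0, -5, 0, 3, 0, 0, -5, 0],
)

```text
clock: 24.35
eef_pos: [0.5461, -0.3021, 0.1731]
tool_rot: [0.0, 1.0, -0.0, 0.0]
ft_force: [-0.0, -0.7, 0.3]
grip_width: 0.0301
grasp_force: 0.0
```

```bash
python3 - <<'E'
from h import *
st()
p=bot.camera("side"); C=cloud(p); cv2.imwrite("pics/s8.png",p["pixels"][150:450,170:570])
for r in rusty(p,C): print(r)
print([(d["p"],w(p,d["xyz"]).round(4)) for d in bot.place_of(p,"cover_handle")+bot.place_of(p,"wingnut_center")+bot.place_of(p,"mat_top")])
p=bot.camera("wrist"); C=cloud(p); hsv=cv2.cvtColor(p["pixels"],cv2.COLOR_BGR2HSV)
k=(hsv[...,2]>140)&(hsv[...,1]<40)&(abs(C[...,0]-.54)<.16)&(abs(C[...,1]+.3)<.075)&(C[...,2]<.02)&(C[...,2]>.004)
P=C[k];print("plate",rect(P),np.percentile(P[:,2],[5,50,95]))
p=bot.camera("scene"); C=cloud(p)
for r in rusty(p,C): print(r)
E
```

```text
t 24.35 p [ 0.5461 -0.3021  0.1731] x [-1.     0.001 -0.001] y [ 0.001  1.    -0.   ] F [-0.  -0.7  0.3] M [ 0.   -0.03 -0.02] w 0.0301 g 0.0
(array([349., 237.]), np.int32(364), array([0.616 , 0.0174, 0.0265]), array([0.6216, 0.0259]), 119)
(array([259., 278.]), np.int32(218), array([0.426 , 0.0054, 0.027 ]), array([0.4295, 0.0119]), 79)
(array([358., 348.]), np.int32(484), array([ 0.4865, -0.2111,  0.0328]), array([ 0.4951, -0.2007]), 108)
[(0.64, array([ 0.5441, -0.2976,  0.0275])), (0.94, array([ 0.5001, -0.1958,  0.0381])), (0.8, array([ 0.5576, -0.2616,  0.0131]))]
plate (array([ 540.5, -303.2]), array([260.1, 122. ]), 0.1) [0.0081525  0.00937795 0.01058624]
(array([270., 227.]), np.int32(346), array([ 0.5145, -0.1831,  0.0332]), array([ 0.5022, -0.1892]), 76)
(array([375., 245.]), np.int32(196), array([0.4354, 0.0125, 0.0244]), array([0.4315, 0.0113]), 70)
(array([325., 307.]), np.int32(488), array([0.6296, 0.0277, 0.0244]), array([0.627 , 0.0266]), 173)
```

View pics/s8.png

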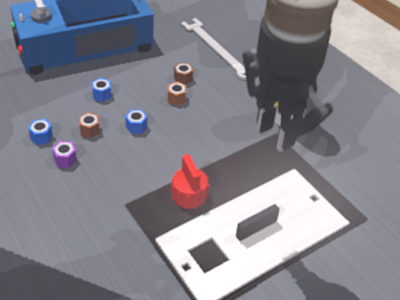

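Cover flat on the mat (plate centre (0.5405, -0.303), square to it), wing nut standing beside it at (190,185) in the crop. Now a close look at the rusty nuts.

Request:
carry_out(
  increments=[6, -0.6, 3.6, -0.5, 0, 6, -0.6, 3.7, -0.5, 0, 6, -0.6, 3.7, -0.5, 0, 6, -0.6, 3.7, -0.5, 0, 6, -0.6, 3.7, -0.5, 0],
)

```text
clock: 25.28
eef_pos: [0.5751, -0.1168, 0.194]
tool_rot: [0.0, 1.0, 0.0, -0.002]
ft_force: [0.8, 0.2, 1.1]
grip_width: 0.0601
grasp_force: 0.0
```

Request:
carry_out(
  increments=[6, -0.6, 3.7, -0.5, 0, 6, -0.6, 3.7, -0.5, 0, 6, -0.6, 3.7, -0.5, 0, 6, -0.6, 3.7, -0.5, 0, 6, 0, 0, 0, 0],
)

```text
clock: 25.9
eef_pos: [0.5998, 0.0324, 0.2142]
tool_rot: [-0.002, 1.0, 0.0, -0.002]
ft_force: [-0.1, -0.6, -0.2]
grip_width: 0.0599
grasp_force: 0.0
```

```bash
cat >> h.py <<'E'
def hexes(p,C,zr=(0.012,0.034)):
    "rusty nuts seen from above: centre of top ring and corner angle (deg mod 60)"
    hsv=cv2.cvtColor(p["pixels"],cv2.COLOR_BGR2HSV); Z=C[...,2]
    m=((hsv[...,0]<20)|(hsv[...,0]>172))&(hsv[...,1]>75)&(hsv[...,2]>30)&(Z>zr[0])&(Z<zr[1])
    n,l,s,c=cv2.connectedComponentsWithStats(m.astype(np.uint8))
    for i in range(1,n):
        if s[i,4]<150: continue
        P=C[l==i]; T=P[P[:,2]>np.percentile(P[:,2],80)-.003]
        (cx,cy),r=cv2.minEnclosingCircle(T[:,:2].astype(np.float32)*1000)
        d=T[:,:2]*1000-[cx,cy]; best=min(range(60),key=lambda a:np.percentile(np.max([d@[np.cos(np.radians(a+30+60*k)),np.sin(np.radians(a+30+60*k))] for k in range(6)],axis=0),97))
        print("hex px",c[i].round(),"n",s[i,4],"c",round(cx,1),round(cy,1),"r",round(r,1),"ztop",np.median(T[:,2]).round(4),"corner deg",best)
E
python3 - <<'E'
from h import *
st()
p=bot.camera("wrist"); cv2.imwrite("pics/w9.png",p["pixels"]); C=cloud(p)
hexes(p,C)
print([(round(d["p"],2),w(p,d["xyz"]).round(4),proj(p,w(p,d["xyz"])).round()[0]) for d in bot.place_of(p,"lug0_center")])
E
```

```text
t 25.9 p [0.5998 0.0324 0.2142] x [-1.    -0.003  0.003] y [-0.003  1.     0.   ] F [-0.1 -0.6 -0.2] M [-0.03 -0.02  0.03] w 0.0599 g 0.0
hex px [299.  12.] n 347 c 436.2 11.0 r 16.7 ztop 0.0255 corner deg 32
hex px [80. 91.] n 892 c 499.5 -195.9 r 28.3 ztop 0.0307 corner deg 36
hex px [292. 205.] n 480 c 604.4 4.4 r 18.8 ztop 0.0252 corner deg 56
hex px [337. 249.] n 475 c 646.4 46.4 r 18.6 ztop 0.0254 corner deg 12
[(0.9, array([0.4328, 0.0132, 0.0123]), array([300.,   3.])), (0.72, array([0.4922, 0.081 , 0.0117]), array([379.,  79.])), (0.56, array([ 0.5056, -0.0205,  0.01  ]), array([262.,  94.]))]
```

View pics/w9.png

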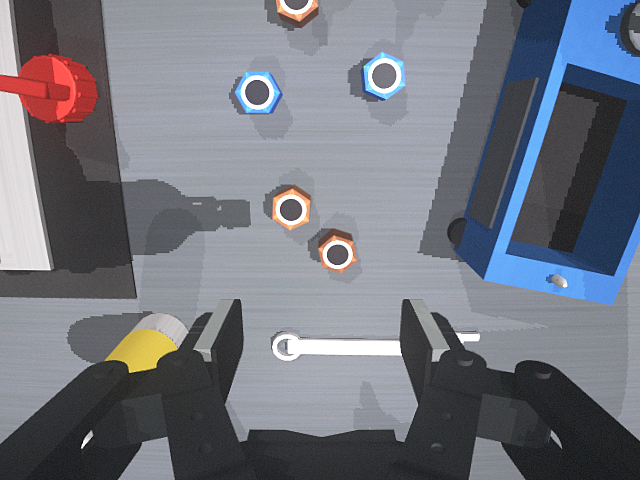

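Rusty nuts A (291,208) at (0.604, 0.004), B (337,251) at (0.646, 0.046) and C (297,5) at (0.436, 0.011). All tops are at 0.025 m, and the others in view are blue. Taking A first.

Request:
carry_out(
  increments=[5, -0.46, -2.8, 2, 0.07, 5, 0, 0, 4, 0, 5, 0, 0, 4, 0, 5, 0, 0, 4, 0, 5, 0, 0, 4, 0],
)

```text
clock: 26.62
eef_pos: [0.6038, 0.0001, 0.0341]
tool_rot: [0.037, 0.999, -0.0, -0.001]
ft_force: [1.5, 0.4, 0.1]
grip_width: 0.0502
grasp_force: 0.0
```

Request:
carry_out(
  increments=[5, 0, 0, 2.5, 0, 5, 0, 0, 1.5, 0, 5, 0, 0, 1, 0, 5, 0, 0, 0, 0, 5, 0, 0, 0, 0],
)

```text
clock: 27.25
eef_pos: [0.6059, 0.0017, -0.0127]
tool_rot: [0.035, 0.999, 0.0, 0.001]
ft_force: [-0.1, 0.4, 0.6]
grip_width: 0.0501
grasp_force: 0.0
```

```bash
python3 -c "
from h import *
to(.6044,.0044,-.018,86)"
```

```text
t 27.25 p [ 0.6059  0.0017 -0.0127] x [-0.997  0.071 -0.002] y [0.071 0.997 0.   ] F [-0.1  0.4  0.6] M [-0.01 -0.01  0.  ] w 0.0501 g 0.0
shift cm [0.17 0.25 0.53] turn -0.001 q [ 0.    0.62 -0.02  0.93 -0.    0.07]
```

Request:
carry_out(
  increments=[5, 0.17, 0.25, 0.5, 0, 5, 0, 0, 0, 0, 0, 0, 0, 0, 0, 0, 0, 0, 0, 0, 0, 0, 0, 0, 0],
)

```text
clock: 27.88
eef_pos: [0.6038, 0.0044, -0.0183]
tool_rot: [0.035, 0.999, 0.0, 0.0]
ft_force: [-0.5, 0.4, 2.2]
grip_width: 0.032
grasp_force: 60.5
```

Request:
carry_out(
  increments=[0, 0, 0, 0, 0, 0, 0, 0, -3, 0, 0, 0, 0, -4, 0, 0, 0, 0, -4, 0, 0, 0, 0, -3, 0],
)

```text
clock: 28.5
eef_pos: [0.6034, 0.0043, 0.1223]
tool_rot: [0.035, 0.999, -0.0, 0.0]
ft_force: [-0.1, -0.9, -1.2]
grip_width: 0.0315
grasp_force: 60.0
```

```bash
python3 -c "
from h import *
to(.6073,.2328,.012,78.4)"
```

```text
t 28.5 p [0.6034 0.0043 0.1223] x [-0.997  0.071 -0.   ] y [ 0.071  0.997 -0.   ] F [-0.1 -0.9 -1.2] M [-0.02 -0.01  0.05] w 0.0315 g 60.00292341224849
shift cm [ 1.23 22.82 11.03] turn 0.132 q [ 0.01  0.49  0.15  1.23 -0.    0.08]
```

Request:
carry_out(
  increments=[0, 0.2, 3.8, 0, 0, 0, 0.2, 3.8, 0, 0, 0, 0.2, 3.8, 0, 0, 0, 0.2, 3.8, 0, 0, 0, 0.2, 3.8, 0, 0],
)

```text
clock: 29.12
eef_pos: [0.6062, 0.1955, 0.1201]
tool_rot: [0.035, 0.999, -0.0, -0.001]
ft_force: [0.5, -1.1, -2.3]
grip_width: 0.0318
grasp_force: 60.1
```

Request:
carry_out(
  increments=[0, 0.2, 3.8, 0, 0, 0, 0, 0, 0, 0.13, 0, 0, 0, 0, 0, 0, 0, 0, 3, 0, 0, 0, 0, 3, 0],
)

```text
clock: 29.75
eef_pos: [0.6078, 0.2319, 0.0606]
tool_rot: [0.1, 0.995, 0.0, 0.0]
ft_force: [0.2, 0.4, -2.0]
grip_width: 0.0318
grasp_force: 60.1
```

```bash
python3 -c "
from h import *
to(.6073,.2328,.012,78.4)"
```

```text
t 29.75 p [0.6078 0.2319 0.0606] x [-0.98   0.198 -0.   ] y [0.198 0.98  0.   ] F [ 0.2  0.4 -2. ] M [-0.03  0.05  0.05] w 0.0318 g 60.115475677885115
shift cm [0.06 0.08 4.86] turn 0.003 q [ 0.36  0.63  0.21  1.16 -0.    0.56]
```

Request:
carry_out(
  increments=[0, 0.06, 0.08, 2.5, 0, 0, 0, 0, 2.3, 0, 0, 0, 0, 0, 0, 4.5, 0, 0, 0, 0, 4.5, 0, 0, 0, 0],
)

```text
clock: 30.38
eef_pos: [0.6086, 0.2339, 0.0151]
tool_rot: [0.1, 0.995, 0.001, 0.002]
ft_force: [0.5, 0.4, 0.4]
grip_width: 0.045
grasp_force: 0.0
```

Request:
carry_out(
  increments=[4.5, 0, 0, -3, 0, 4.5, 0, 0, -4, 0, 4.5, 0, 0, -4, 0, 4.5, -1.5, -3.5, -3, 0, 4.5, -1.5, -3.5, 0, 0],
)

```text
clock: 31.0
eef_pos: [0.6255, 0.1595, 0.159]
tool_rot: [0.099, 0.995, 0.002, 0.005]
ft_force: [0.2, 0.5, -0.5]
grip_width: 0.045
grasp_force: 0.0
```

Request:
carry_out(
  increments=[4.5, -1.5, -3.5, 0, 0, 4.5, -1.5, -3.5, 0, 0, 5, -1.5, -3.5, 0, -0.13, 5, 0, 0, 0, -0.14, 5, 0, 0, 0, -0.14],
)

```text
clock: 31.62
eef_pos: [0.6465, 0.0462, 0.1548]
tool_rot: [-0.106, 0.994, 0.0, 0.001]
ft_force: [0.4, 0.2, 0.8]
grip_width: 0.0499
grasp_force: 0.0
```

```bash
python3 - <<'E'
from h import *
p=bot.camera("wrist"); cv2.imwrite("pics/w10.png",p["pixels"]); C=cloud(p)
hexes(p,C); hexes(p,C,(.036,.05))
to(.6464,.0464,-.018,102)
E
```

```text
hex px [324. 215.] n 708 c 646.8 46.8 r 18.7 ztop 0.0252 corner deg 13
hex px [568. 213.] n 390 c 607.0 229.8 r 18.1 ztop 0.0319 corner deg 50
hex px [574. 226.] n 700 c 607.5 231.2 r 19.3 ztop 0.0431 corner deg 49
t 31.68 p [0.6464 0.0466 0.1548] x [-0.977 -0.214 -0.003] y [-0.214  0.977 -0.   ] F [-0.4  1.1  0.9] M [ 0.01 -0.03 -0.02] w 0.05 g 0.0
shift cm [ 5.000e-02 -1.000e-02  1.728e+01] turn 0.006 q [ 0.07  0.56  0.35  1.36  0.   -0.14]
```

View pics/w10.png

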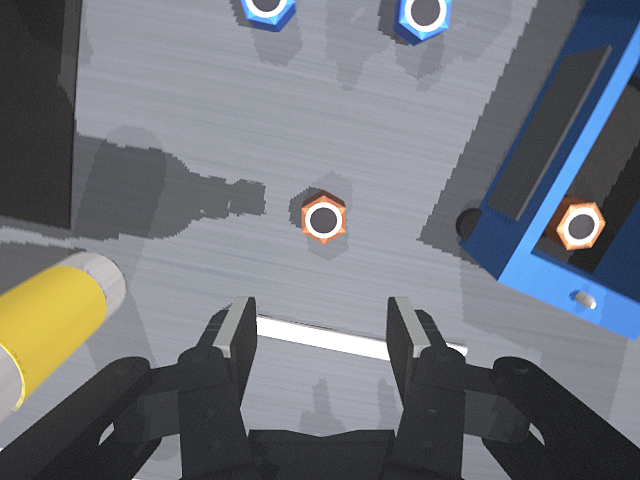

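A lies flat in the chamber at (581,224). B is centred below the fingers at (324,215). Descending.

Request:
carry_out(
  increments=[5, 0.05, 0, 4, 0, 5, 0, 0, 4, 0, 5, 0, 0, 4, 0, 5, 0, 0, 3, 0, 5, 0, 0, 1, 0],
)

```text
clock: 32.3
eef_pos: [0.6441, 0.0471, -0.0081]
tool_rot: [-0.104, 0.995, 0.0, -0.001]
ft_force: [-0.2, 0.1, 1.0]
grip_width: 0.05
grasp_force: 0.0
```

Request:
carry_out(
  increments=[5, 0, 0, 1.2, 0, 5, 0, 0, 0, 0, 0, 0, 0, 0, 0, 0, 0, 0, 0, 0, 0, 0, 0, 0, 0],
)

```text
clock: 32.92
eef_pos: [0.6465, 0.0472, -0.0172]
tool_rot: [-0.104, 0.995, -0.0, 0.001]
ft_force: [-0.4, -0.3, 5.4]
grip_width: 0.0321
grasp_force: 61.3
```

Request:
carry_out(
  increments=[0, 0, 0, 0, 0, 0, 0, 0, -3, 0, 0, 0, 0, -4, 0, 0, 0, 0, -4, 0, 0, 0, 0, -3, 0],
)

```text
clock: 33.55
eef_pos: [0.6453, 0.047, 0.1226]
tool_rot: [-0.104, 0.995, -0.0, 0.0]
ft_force: [0.6, 0.6, -2.4]
grip_width: 0.0319
grasp_force: 60.5
```

```bash
python3 -c "
from h import *
to(.5662,.2412,.012,78.4)"
```

```text
t 33.55 p [0.6453 0.047  0.1226] x [-0.978 -0.208 -0.001] y [-0.208  0.978 -0.   ] F [ 0.6  0.6 -2.4] M [-0.   -0.03 -0.  ] w 0.0319 g 60.54355636239052
shift cm [ 3.71 20.64 11.06] turn 0.412 q [ 0.07  0.58  0.29  1.29 -0.   -0.14]
```

Request:
carry_out(
  increments=[0, 0.74, 4.13, 0, 0, 0, 0.74, 4.13, 0, 0, 0, 0.74, 4.13, 0, 0, 0, 0.74, 4.13, 0, 0, 0, 0.74, 4.13, 0, 0],
)

```text
clock: 34.17
eef_pos: [0.565, 0.2423, 0.1205]
tool_rot: [-0.104, 0.995, -0.0, -0.001]
ft_force: [0.5, -0.0, -2.5]
grip_width: 0.0315
grasp_force: 60.6
```

Request:
carry_out(
  increments=[0, 0, 0, 0, 0.137, 0, 0, 0, 0, 0.137, 0, 0, 0, 0, 0.137, 0, 0, 0, 3, 0, 0, 0, 0, 3, 0],
)

```text
clock: 34.8
eef_pos: [0.566, 0.2413, 0.0604]
tool_rot: [0.101, 0.995, 0.0, 0.0]
ft_force: [0.2, 0.8, -2.6]
grip_width: 0.0313
grasp_force: 60.6
```

```bash
python3 -c "
from h import *
to(.5662,.2412,.012,78.4)"
```

```text
t 34.8 p [0.566  0.2413 0.0604] x [-0.98  0.2  -0.  ] y [0.2  0.98 0.  ] F [ 0.2  0.8 -2.6] M [-0.04 -0.05  0.03] w 0.0313 g 60.61025996692479
shift cm [-0.02 -0.01  4.84] turn 0.001 q [ 0.4   0.56  0.09  1.1  -0.    0.6 ]
```

Request:
carry_out(
  increments=[0, 0, 0, 2.5, 0, 0, 0, 0, 2.3, 0, 0, 0, 0, 0, 0, 4.5, 0, 0, 0, 0, 4.5, 0, 0, 0, 0],
)

```text
clock: 35.42
eef_pos: [0.5675, 0.2419, 0.015]
tool_rot: [0.101, 0.995, 0.001, 0.001]
ft_force: [-0.1, -0.1, -0.4]
grip_width: 0.0452
grasp_force: 0.0
```

Request:
carry_out(
  increments=[4.5, 0, 0, -3, 0, 4.5, 0, 0, -4, 0, 4.5, 0, 0, -4, 0, 4.5, 0, 0, -3.5, 0, 4.5, 1.35, -4.2, 0, 0],
)

```text
clock: 36.05
eef_pos: [0.5488, 0.2056, 0.1636]
tool_rot: [0.099, 0.995, 0.003, 0.006]
ft_force: [-0.4, -1.0, -0.7]
grip_width: 0.0449
grasp_force: 0.0
```

Request:
carry_out(
  increments=[5, 1.35, -4.2, 0, 0, 5, 1.35, -4.2, 0, 0, 5, 1.35, -4.2, 0, 0, 5, 1.35, -4.2, 0, 0, 5, 1.35, -4.2, 0, 0],
)

```text
clock: 36.67
eef_pos: [0.4363, 0.0096, 0.1598]
tool_rot: [0.101, 0.995, 0.0, 0.002]
ft_force: [1.2, 0.2, -0.4]
grip_width: 0.0498
grasp_force: 0.0
```

```bash
python3 - <<'E'
from h import *
p=bot.camera("wrist"); cv2.imwrite("pics/w11.png",p["pixels"]); C=cloud(p)
hexes(p,C); hexes(p,C,(.036,.05))
p=bot.camera("scene"); C=cloud(p); hexes(p,C,(.036,.05)); hexes(p,C)
to(.436,.011,-.018,62)
E
```

```text
hex px [324. 204.] n 490 c 430.1 10.4 r 18.4 ztop 0.0253 corner deg 8
hex px [116. 317.] n 1033 c 494.3 -191.0 r 27.3 ztop 0.0301 corner deg 34
hex px [622. 315.] n 382 c 565.1 239.1 r 18.9 ztop 0.0429 corner deg 50
hex px [ 95. 332.] n 1763 c 497.2 -196.2 r 26.2 ztop 0.0399 corner deg 51
hex px [615. 359.] n 492 c 607.1 231.0 r 19.7 ztop 0.043 corner deg 49
hex px [146.  43.] n 605 c -64.9 -1151.4 r 211.9 ztop 0.0472 corner deg 23
hex px [236.  77.] n 306 c 24.5 -693.5 r 89.9 ztop 0.0472 corner deg 17
hex px [268. 216.] n 252 c 502.0 -193.6 r 25.0 ztop 0.043 corner deg 54
hex px [451. 329.] n 208 c 579.4 239.0 r 32.4 ztop 0.0428 corner deg 15
hex px [148.  49.] n 910 c -73.3 -1164.1 r 214.3 ztop 0.0302 corner deg 20
hex px [236.  84.] n 460 c 23.6 -696.2 r 90.6 ztop 0.0306 corner deg 19
hex px [270. 226.] n 244 c 500.7 -194.5 r 27.8 ztop 0.0308 corner deg 22
t 36.77 p [0.4346 0.0081 0.1596] x [-0.979  0.205 -0.001] y [ 0.205  0.979 -0.001] F [ 0.8 -0.4  0.2] M [-0.02 -0.04  0.02] w 0.05 g 0.0
shift cm [-0.05  0.32 17.76] turn 0.282 q [ 0.02  0.14 -0.25  1.18 -0.    0.23]
```

View pics/w11.png

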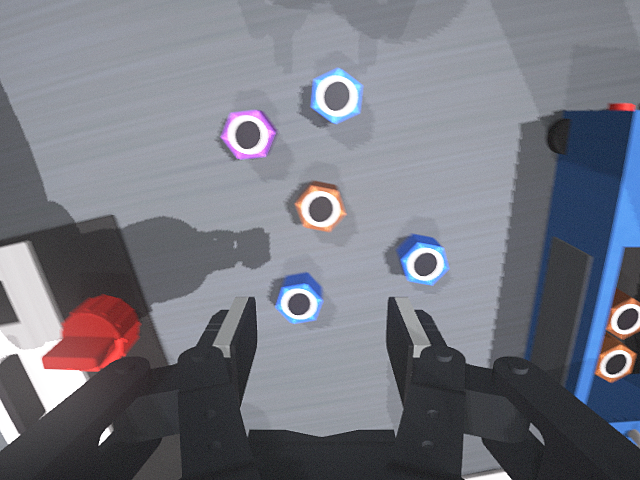

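C is at (321,207), world (0.430, 0.010), corner at 8°, so I grip at 98°. A and B are both in the chamber at (628,317) and (615,362).

Request:
carry_out(
  increments=[5, 0.48, 0.13, 0, 0, 5, 0, 0, 2, -0.17, 5, 0, 0, 4, -0.175, 5, 0, 0, 4, 0, 5, 0, 0, 4, 0],
)

```text
clock: 37.4
eef_pos: [0.4332, 0.0143, 0.0176]
tool_rot: [-0.073, 0.997, 0.0, 0.001]
ft_force: [0.8, -0.5, 0.1]
grip_width: 0.0498
grasp_force: 0.0
```

Request:
carry_out(
  increments=[5, 0, 0, 2, 0, 5, 0, 0, 1, 0, 5, 0, 0, 0.5, 0, 5, 0, 0, 0, 0, 5, 0, 0, 0, 0],
)

```text
clock: 38.02
eef_pos: [0.4328, 0.013, -0.016]
tool_rot: [-0.072, 0.997, -0.0, 0.001]
ft_force: [-0.1, 0.2, -0.5]
grip_width: 0.05
grasp_force: 0.0
```

```bash
python3 -c "
from h import *
to(.4303,.0104,-.018,98)"
```

```text
t 38.02 p [ 0.4328  0.013  -0.016 ] x [-0.99  -0.143 -0.002] y [-0.143  0.99  -0.   ] F [-0.1  0.2 -0.5] M [ 0.03  0.04 -0.01] w 0.05 g 0.0
shift cm [ 0.28 -0.23  0.2 ] turn 0.004 q [ 0.03  0.35 -0.5   0.71  0.   -0.11]
```

Request:
carry_out(
  increments=[5, 0.28, -0.23, 0.2, 0, 5, 0, 0, 0, 0, 0, 0, 0, 0, 0, 0, 0, 0, 0, 0, 0, 0, 0, 0, 0],
)

```text
clock: 38.65
eef_pos: [0.4297, 0.0103, -0.0184]
tool_rot: [-0.072, 0.997, -0.0, 0.0]
ft_force: [-1.4, 0.5, 6.0]
grip_width: 0.0316
grasp_force: 60.3
```

Request:
carry_out(
  increments=[0, 0, 0, 0, 0, 0, 0, 0, -3, 0, 0, 0, 0, -4, 0, 0, 0, 0, -4, 0, 0, 0, 0, -4.5, 0],
)

```text
clock: 39.28
eef_pos: [0.4285, 0.0102, 0.1367]
tool_rot: [-0.072, 0.997, 0.0, -0.001]
ft_force: [1.5, 0.2, -0.5]
grip_width: 0.0315
grasp_force: 59.9
```

```bash
python3 -c "
from h import *
to(.525,.2495,.012,78.4)"
```

```text
t 39.27 p [0.4285 0.0102 0.1367] x [-0.99  -0.143  0.002] y [-0.143  0.99   0.   ] F [ 1.5  0.2 -0.5] M [-0.03 -0.05 -0.01] w 0.0315 g 59.85322189517319
shift cm [-12.99  22.3   12.45] turn 0.346 q [ 0.02  0.15 -0.3   1.13 -0.   -0.12]
```

Request:
carry_out(
  increments=[0, -2.16, 3.72, 0, 0, 0, -2.16, 3.72, 0, 0, 0, -2.16, 3.72, 0, 0, 0, -2.16, 3.72, 0, 0, 0, -2.16, 3.72, 0, 0],
)

```text
clock: 39.9
eef_pos: [0.5097, 0.2109, 0.1353]
tool_rot: [-0.072, 0.997, -0.0, -0.001]
ft_force: [1.2, 0.1, -0.6]
grip_width: 0.0315
grasp_force: 59.9
```

Request:
carry_out(
  increments=[0, -2.16, 3.72, 0, 0, 0, 0, 0, 0, 0.17, 0, 0, 0, 0, 0.176, 0, 0, 0, 3.5, 0, 0, 0, 0, 3.5, 0],
)

```text
clock: 40.52
eef_pos: [0.5258, 0.2497, 0.065]
tool_rot: [0.101, 0.995, -0.0, 0.0]
ft_force: [0.9, 1.1, -1.8]
grip_width: 0.0321
grasp_force: 60.1
```

```bash
python3 -c "
from h import *
to(.525,.2495,.012,78.4)"
```

```text
t 40.52 p [0.5258 0.2497 0.065 ] x [-0.98   0.201 -0.   ] y [ 0.201  0.98  -0.   ] F [ 0.9  1.1 -1.8] M [-0.05  0.02  0.01] w 0.0321 g 60.106709520332515
shift cm [ 0.07 -0.04  5.3 ] turn -0.0 q [ 0.44  0.5  -0.    1.07 -0.    0.65]
```

Request:
carry_out(
  increments=[0, 0.05, 0, 2.8, 0, 0, 0, 0, 2.5, 0, 0, 0, 0, 0, 0, 4.5, 0, 0, 0, 0, 4.5, 0, 0, 0, 0],
)

```text
clock: 41.15
eef_pos: [0.5268, 0.2504, 0.0149]
tool_rot: [0.101, 0.995, 0.001, 0.001]
ft_force: [0.4, -0.4, 0.1]
grip_width: 0.0447
grasp_force: 0.0
```

Request:
carry_out(
  increments=[4.5, 0, 0, -3, 0, 4.5, 0, 0, -4, 0, 4.5, 0, 0, -4, 0, 4.5, 0, 0, -4, 0, 4.5, 0, 0, -4, 0],
)

```text
clock: 41.78
eef_pos: [0.5257, 0.25, 0.2063]
tool_rot: [0.101, 0.995, 0.001, 0.001]
ft_force: [0.9, 0.2, 0.3]
grip_width: 0.0451
grasp_force: 0.0
```

```bash
python3 - <<'E'
from h import *
p=bot.camera("wrist"); C=cloud(p); hexes(p,C,(.036,.05))
X,Y,Z=C[...,0],C[...,1],C[...,2]
hsv=cv2.cvtColor(p["pixels"],cv2.COLOR_BGR2HSV)
k=(abs(Z-.08)<.004)&(abs(X-.535)<.17)&(abs(Y-.247)<.1)&(hsv[...,0]>95)&(hsv[...,0]<130)&(hsv[...,1]>90); print("rim",rect(C[k]),np.median(Z[k]))
k=(Z>.106)&(Z<.118)&(abs(X-.457)<.03)&(abs(Y-.265)<.03); print("bar",rect(C[k]),k.sum(),np.percentile(Z[k],90))
for s in (-1,1):
    c=np.array([.5353,.2475])+s*.117*np.array([.98,-.2]); k=(Z>.087)&(Z<.1)&(np.hypot(X-c[0],Y-c[1])<.02); print("pin",k.sum(),C[k].mean(0).round(4) if k.any() else "", c)
for c in ("side","scene"):
    p=bot.camera(c); [print(c,r) for r in rusty(p,cloud(p),(.005,.05))]
to(.5455,-.303,.16,90)
E
```

```text
hex px [322. 207.] n 481 c 526.0 248.6 r 18.7 ztop 0.0433 corner deg 49
hex px [320. 251.] n 496 c 566.0 239.9 r 19.1 ztop 0.0433 corner deg 49
hex px [321. 295.] n 456 c 607.4 231.4 r 19.1 ztop 0.0433 corner deg 49
rim (array([535.5, 247.5]), array([120.7, 261.3]), 78.4) 0.07940800273523607
bar (array([456.8, 264.2]), array([31.8, 12.4]), 78.1) 971 0.11370155349000555
pin 176 [0.4258 0.2702 0.0904] [0.42064 0.2709 ]
pin 76 [0.6478 0.2252 0.0906] [0.64996 0.2241 ]
side (array([359., 340.]), np.int32(1083), array([ 0.4933, -0.2002,  0.0421]), array([ 0.4984, -0.1961]), 509)
scene (array([269., 222.]), np.int32(608), array([ 0.5069, -0.1906,  0.0429]), array([ 0.502 , -0.1941]), 165)
scene (array([460., 326.]), np.int32(620), array([0.5584, 0.2436, 0.0428]), array([0.5599, 0.2413]), 261)
t 41.92 p [0.5275 0.2508 0.2078] x [-0.979  0.201 -0.007] y [0.201 0.979 0.005] F [ 0.4 -0.1 -0.7] M [ 0.01 -0.01  0.03] w 0.0451 g 0.0
shift cm [-12.89 -53.91   4.58] turn -0.203 q [0.44 0.4  0.23 1.39 0.   0.65]
```

All three rusty nuts are in the chamber (tops 0.043 m) and none is left on the bench. Post at (0.4568, 0.2642). Going for the cover.

Request:
carry_out(
  increments=[4, 0, 0, 0, -0.1, 4, 0, 0, 0, -0.1, 4, 0, -3.6, 0, 0, 4, -0.1, -4, 0, 0, 4, -0.1, -4, 0, 0],
)

```text
clock: 42.55
eef_pos: [0.5264, 0.1327, 0.2025]
tool_rot: [0.001, 1.0, -0.0, -0.0]
ft_force: [-0.5, -0.6, -0.2]
grip_width: 0.0398
grasp_force: 0.0
```

Request:
carry_out(
  increments=[4, -0.2, -4, 0, 0, 4, -0.2, -4, 0, 0, 4, -0.2, -4, 0, 0, 4, -0.2, -4, 0, 0, 4, -0.2, -4, 0, 0],
)

```text
clock: 43.18
eef_pos: [0.5359, -0.0675, 0.2027]
tool_rot: [0.001, 1.0, 0.0, -0.0]
ft_force: [0.9, 0.9, -0.8]
grip_width: 0.0397
grasp_force: 0.0
```

Request:
carry_out(
  increments=[4, -0.2, -4, 0, 0, 4, -0.2, -4, 1, 0, 4, -0.2, -4, 1, 0, 4, 0, -4, 1, 0, 4, 0, -4, 1.5, 0],
)

```text
clock: 43.8
eef_pos: [0.5417, -0.2675, 0.1577]
tool_rot: [0.001, 1.0, -0.0, 0.0]
ft_force: [0.2, 0.5, -0.3]
grip_width: 0.0401
grasp_force: 0.0
```

Request:
carry_out(
  increments=[4, 0, -3.6, 0, 0, 4, 0, 0, 0, 0, 4, 0, 0, 0, 0, 4, 0, 0, 0, 0, 4, 0, 0, 0, 0],
)

```text
clock: 44.42
eef_pos: [0.5421, -0.3012, 0.1585]
tool_rot: [0.001, 1.0, -0.0, 0.0]
ft_force: [-0.1, 0.2, -0.2]
grip_width: 0.0401
grasp_force: 0.0
```

```bash
python3 - <<'E'
from h import *
p=bot.camera("wrist"); C=cloud(p); X,Y,Z=C[...,0],C[...,1],C[...,2]
hsv=cv2.cvtColor(p["pixels"],cv2.COLOR_BGR2HSV)
k=(Z>.036)&(Z<.048)&(abs(X-.545)<.05)&(abs(Y+.303)<.03); print("handle",rect(C[k]),k.sum(),np.median(Z[k]))
k=(hsv[...,2]>140)&(hsv[...,1]<40)&(abs(X-.54)<.16)&(abs(Y+.3)<.075)&(Z<.02)&(Z>.004); print("plate",rect(C[k]))
to(.5455,-.3032,-.0085,90)
E
```

```text
handle (array([ 545.6, -303.3]), array([70.4, 11.9]), 0.2) 1559 0.04113401725067145
plate (array([ 540.8, -303.3]), array([262. , 122.1]), 0.2)
t 44.48 p [ 0.5421 -0.3014  0.1586] x [-1.     0.001 -0.   ] y [ 0.001  1.    -0.   ] F [ 0.7 -0.5 -0.1] M [ 0.    0.02 -0.03] w 0.0398 g 0.0
shift cm [-0.33 -0.18 16.71] turn -0.001 q [-0.51  0.5   0.26  1.33  0.   -0.51]
```

Request:
carry_out(
  increments=[4, -0.33, -0.18, 4, 0, 4, 0, 0, 4, 0, 4, 0, 0, 4, 0, 4, 0, 0, 3, 0, 4, 0, 0, 1, 0],
)

```text
clock: 45.1
eef_pos: [0.5436, -0.3027, -0.0039]
tool_rot: [0.001, 1.0, 0.001, -0.002]
ft_force: [-0.1, 0.1, -0.7]
grip_width: 0.0397
grasp_force: 0.0
```

Request:
carry_out(
  increments=[4, 0, 0, 0.6, 0, 4, 0, 0, 0, 0, 0, 0, 0, 0, 0, 0, 0, 0, 0, 0, 0, 0, 0, 0, 0],
)

```text
clock: 45.72
eef_pos: [0.5461, -0.3042, -0.0063]
tool_rot: [0.001, 1.0, -0.0, 0.001]
ft_force: [-0.2, 1.7, 5.5]
grip_width: 0.0106
grasp_force: 62.0
```

```bash
python3 -c "
from h import *
st()"
```

```text
t 45.73 p [ 0.5461 -0.3042 -0.0063] x [-1.     0.003 -0.002] y [ 0.003  1.    -0.   ] F [-0.2  1.7  5.5] M [ 0.49  0.08 -0.01] w 0.0106 g 62.00163960456848
```

Request:
carry_out(
  increments=[0, 0, 0, -2, 0, 0, 0, 0, -4, 0, 0, 0, 0, -5, 0, 0, 0, 0, -5, 0, 0, 0, 0, -5, 0],
)

```text
clock: 46.35
eef_pos: [0.544, -0.3039, 0.2023]
tool_rot: [0.002, 1.0, 0.0, -0.001]
ft_force: [1.0, -0.9, -4.4]
grip_width: 0.0106
grasp_force: 60.5
```

```bash
python3 - <<'E'
from h import *
o,Rm=st()
p=bot.camera("wrist"); C=cloud(p); hsv=cv2.cvtColor(p["pixels"],cv2.COLOR_BGR2HSV)
k=(hsv[...,2]>120)&(hsv[...,1]<50)&(abs(C[...,0]-.54)<.16)&(abs(C[...,1]+.3)<.075)&(C[...,2]>.17)&(C[...,2]<.26)
P=C[k]; A=np.c_[P[:,:2]-o["eef_pos"][:2],np.ones(len(P))]; print(np.linalg.lstsq(A,P[:,2],rcond=None)[0],len(P),rect(P))
E
```

```text
t 46.35 p [ 0.544  -0.3039  0.2023] x [-1.     0.003  0.003] y [0.003 1.    0.001] F [ 1.  -0.9 -4.4] M [-0.07 -0.07 -0.01] w 0.0106 g 60.51815986633301
[-0.00480869 -0.00023903  0.21798876] 87482 (array([ 521.5, -304.7]), array([121.2, 182.1]), 89.8)
```

The cover is level in the grip. Carrying it back over the tumbler.

Request:
carry_out(
  increments=[0, 0, 2, 0, 0, 0, 0, 4, 0, 0, 0, 0, 4, 0, 0, 0, 0, 4, 0, 0, 0, 0, 4, 0, 0],
)

```text
clock: 47.02
eef_pos: [0.5437, -0.1219, 0.1996]
tool_rot: [0.001, 1.0, 0.001, -0.002]
ft_force: [1.3, 0.7, -4.6]
grip_width: 0.0108
grasp_force: 60.5
```

Request:
carry_out(
  increments=[0, 0, 4, 0, 0, 0, 0, 4, 0, 0, 0, 0, 4, 0, 0, 0, 0, 4, 0, 0, 0, 0, 4, 0, 0],
)

```text
clock: 47.65
eef_pos: [0.5441, 0.0774, 0.1997]
tool_rot: [0.001, 1.0, -0.0, -0.002]
ft_force: [0.6, -0.6, -5.2]
grip_width: 0.011
grasp_force: 60.5
```

Request:
carry_out(
  increments=[0, 0.3, 4, 0, 0, 0, 0, 4, 0, 0, 0, 0, 4, 0, 0, 0, 0, 3, 0, 0, 0, 0, 2, 0, 0],
)

```text
clock: 48.28
eef_pos: [0.5418, 0.2471, 0.1997]
tool_rot: [0.001, 1.0, -0.001, -0.002]
ft_force: [0.0, 0.3, -4.8]
grip_width: 0.0111
grasp_force: 60.5
```

Request:
carry_out(
  increments=[0, 0, 0, 0, 0.1, 0, 0, 0, 0, 0.1, 0, 0, 0, 3, 0, 0, 0, 0, 3, 0, 0, 0, 0, 0, 0],
)

```text
clock: 48.9
eef_pos: [0.5404, 0.2442, 0.1382]
tool_rot: [0.101, 0.995, -0.002, -0.004]
ft_force: [0.0, -0.3, -3.9]
grip_width: 0.0107
grasp_force: 60.3
```

```bash
python3 - <<'E'
from h import *
to(.5407,.2466,.0697,78.4)
p=bot.camera("wrist"); C=cloud(p); hsv=cv2.cvtColor(p["pixels"],cv2.COLOR_BGR2HSV); o=bot.get_obs()
k=(hsv[...,2]>120)&(hsv[...,1]<50)&(abs(C[...,0]-.54)<.16)&(abs(C[...,1]-.25)<.1)&(C[...,2]>.12)&(C[...,2]<.2)
print(rect(C[k]),np.median(C[k][:,2]))
E
```

```text
t 48.9 p [0.5404 0.2442 0.1382] x [-0.979  0.202  0.007] y [ 0.202  0.979 -0.006] F [ 0.  -0.3 -3.9] M [-0.07  0.04 -0.01] w 0.0107 g 60.28453588485718
shift cm [-0.03  0.28  6.84] turn -0.001 q [ 0.42  0.47  0.15  1.27 -0.    0.63]
(array([518.3, 248. ]), array([121.6, 181.8]), 78.4) 0.1543265517145212
```

Request:
carry_out(
  increments=[0, 0, 0.15, 1.5, 0, 0, 0, 0, 1, 0, 0, 0, 0, 0, 0, 0, 0, 0, 0, 0, 0, 0, 0, 0, 0],
)

```text
clock: 49.58
eef_pos: [0.5443, 0.2476, 0.1178]
tool_rot: [0.101, 0.995, 0.0, 0.001]
ft_force: [0.1, -1.0, -5.1]
grip_width: 0.0108
grasp_force: 60.4
```

```bash
python3 - <<'E'
from h import *
to(.5407,.2466,.0697,78.4)
p=bot.camera("wrist"); cv2.imwrite("pics/w12.png",p["pixels"])
E
```

```text
t 49.58 p [0.5443 0.2476 0.1178] x [-0.98   0.201 -0.001] y [0.201 0.98  0.001] F [ 0.1 -1.  -5.1] M [-0.01  0.01 -0.02] w 0.0108 g 60.35417675971985
shift cm [ 0.34 -0.17  4.81] turn -0.0 q [ 0.43  0.48  0.12  1.21 -0.    0.63]
```

View pics/w12.png

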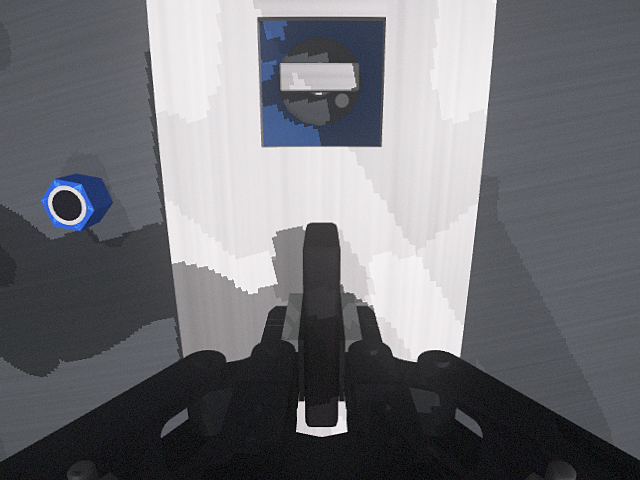

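The opening sits over the post (bar at (318,76), opening centred at (321,82)). Correcting 3 mm and lowering to just above the pins.

Request:
carry_out(
  increments=[0, 0.34, -0.17, 0, 0, 0, 0, 0, 1, 0, 0, 0, 0, 1, 0, 0, 0, 0, 0, 0, 0, 0, 0, 0, 0],
)

```text
clock: 50.25
eef_pos: [0.5402, 0.2464, 0.0969]
tool_rot: [0.101, 0.995, -0.0, -0.0]
ft_force: [0.6, 0.7, -4.8]
grip_width: 0.0108
grasp_force: 60.4
```

```bash
python3 - <<'E'
from h import *
to(.5407,.2466,.0697,78.4)
E
```

```text
t 50.25 p [0.5402 0.2464 0.0969] x [-0.98   0.201  0.   ] y [ 0.201  0.98  -0.   ] F [ 0.6  0.7 -4.8] M [-0.03 -0.03  0.01] w 0.0108 g 60.356597900390625
shift cm [-0.04  0.03  2.72] turn -0.0 q [ 0.43  0.49  0.08  1.16 -0.    0.63]
```

Request:
carry_out(
  increments=[0, -0.03, 0, 0.6, 0, 0, 0, 0, 0.6, 0, 0, 0, 0, 0.6, 0, 0, 0, 0, 0.5, 0, 0, 0, 0, 0, 0],
)

```text
clock: 50.88
eef_pos: [0.54, 0.2461, 0.0735]
tool_rot: [0.101, 0.995, -0.0, -0.001]
ft_force: [0.4, 0.4, -4.0]
grip_width: 0.0107
grasp_force: 60.4
```

```bash
python3 - <<'E'
from h import *
to(.5407,.2466,.0697,78.4)
E
```

```text
t 50.88 p [0.54   0.2461 0.0735] x [-0.979  0.201  0.001] y [ 0.201  0.979 -0.001] F [ 0.4  0.4 -4. ] M [-0.02 -0.03 -0.05] w 0.0107 g 60.44323682785034
shift cm [-0.05  0.06  0.38] turn -0.0 q [ 0.43  0.51  0.04  1.11 -0.    0.63]
```

The pins are inside the holes with no side force. Seating, releasing and lifting.

Request:
carry_out(
  increments=[0, -0.04, 0.04, 0.25, 0, 0, 0, 0, 0.15, 0, 0, 0, 0, 0, 0, 0, 0, 0, 0, 0, 0, 0, 0, 0, 0],
)

```text
clock: 51.5
eef_pos: [0.5411, 0.2467, 0.0703]
tool_rot: [0.101, 0.995, 0.0, 0.0]
ft_force: [-0.5, 0.7, -3.5]
grip_width: 0.0107
grasp_force: 60.4
```

Request:
carry_out(
  increments=[4, 0, 0, 0, 0, 4, 0, 0, 0, 0, 4, 0, 0, 0, 0, 4, 0, 0, -3, 0, 4, 0, 0, -4, 0],
)

```text
clock: 52.12
eef_pos: [0.5402, 0.2463, 0.14]
tool_rot: [0.101, 0.995, -0.001, -0.001]
ft_force: [0.5, 0.7, 0.4]
grip_width: 0.0402
grasp_force: 0.0
```

Request:
carry_out(
  increments=[4, 0, 0, -4, 0, 4, 0, 0, -3, 0, 4, 0, 0, 0, 0, 4, 0, 0, 0, 0, 4, 0, 0, 0, 0],
)

```text
clock: 52.75
eef_pos: [0.5402, 0.2463, 0.2085]
tool_rot: [0.101, 0.995, -0.001, -0.001]
ft_force: [-0.2, 1.8, -0.1]
grip_width: 0.04
grasp_force: 0.0
```

```bash
python3 - <<'E'
from h import *
p=bot.camera("wrist"); C=cloud(p); X,Y,Z=C[...,0],C[...,1],C[...,2]; hsv=cv2.cvtColor(p["pixels"],cv2.COLOR_BGR2HSV)
k=(hsv[...,2]>140)&(hsv[...,1]<40)&(Z>.078)&(Z<.095)&(abs(X-.54)<.17)&(abs(Y-.247)<.1)
P=C[k]; A=np.c_[P[:,:2]-[.5355,.2475],np.ones(len(P))]; print(np.linalg.lstsq(A,P[:,2],rcond=None)[0],rect(P))
k=(Z>.112)&(Z<.125)&(abs(X-.54)<.05)&(abs(Y-.247)<.03); print("handle",rect(C[k]),np.median(Z[k]))
to(.498,-.1965,.1,168.3)
E
```

```text
[-0.00028285 -0.00085424  0.08541497] (array([536.3, 246.9]), array([120.8, 260.8]), 78.4)
handle (array([540.2, 246.1]), array([11.7, 69.1]), 78.3) 0.117166675527142
t 52.8 p [0.5402 0.2463 0.2086] x [-0.979  0.201  0.002] y [ 0.201  0.98  -0.002] F [-0.7 -0.4  0.1] M [-0.01  0.04 -0.02] w 0.0397 g 0.0
shift cm [ -4.81 -44.2   10.93] turn -1.569 q [ 0.43  0.43  0.28  1.42 -0.    0.63]
```

The cover is seated flat: plate top 0.0854 all over, handle at (0.540, 0.246). Now fetching the wing nut.

Request:
carry_out(
  increments=[4, -0.4, -3.68, 0, 0, 4, -0.4, -3.68, 0, 0, 4, -0.4, -3.68, 0, 0, 4, -0.4, -3.68, 0, 0, 4, -0.4, -3.68, 0, 0],
)

```text
clock: 53.42
eef_pos: [0.5228, 0.0612, 0.2093]
tool_rot: [0.101, 0.995, -0.0, -0.001]
ft_force: [-0.1, -0.7, 0.4]
grip_width: 0.0398
grasp_force: 0.0
```

Request:
carry_out(
  increments=[4, -0.4, -3.68, 0, 0, 4, -0.4, -3.68, 0, 0, 4, -0.4, -3.68, 0, 0, 4, -0.4, -3.68, 0, 0, 4, -0.4, -3.68, 0, 0],
)

```text
clock: 54.05
eef_pos: [0.5054, -0.1229, 0.2093]
tool_rot: [0.101, 0.995, 0.0, -0.001]
ft_force: [0.1, 0.0, -0.3]
grip_width: 0.0397
grasp_force: 0.0
```

Request:
carry_out(
  increments=[4, -0.4, -3.68, 0, 0, 4, -0.4, -3.68, 0, 0, 4, 0, 0, 0, -0.157, 4, 0, 0, 0, -0.157, 4, 0, 0, 0, -0.157],
)

```text
clock: 54.68
eef_pos: [0.4985, -0.1956, 0.2091]
tool_rot: [-0.136, 0.991, 0.001, -0.001]
ft_force: [1.0, -0.7, 0.5]
grip_width: 0.0402
grasp_force: 0.0
```

Request:
carry_out(
  increments=[4, 0, 0, 0, -0.157, 4, 0, 0, 0, -0.157, 4, 0, 0, 0, -0.157, 4, 0, 0, 0, -0.157, 4, 0, 0, 0, -0.157],
)

```text
clock: 55.3
eef_pos: [0.4986, -0.1954, 0.2092]
tool_rot: [-0.505, 0.863, 0.001, -0.001]
ft_force: [-0.6, 0.2, -0.5]
grip_width: 0.0396
grasp_force: 0.0
```

Request:
carry_out(
  increments=[4, 0, 0, 0, -0.157, 4, 0, 0, 0, -0.157, 4, 0, 0, 2, 0, 4, 0, 0, 2, 0, 4, 0, 0, 0, 0],
)

```text
clock: 55.92
eef_pos: [0.4973, -0.1948, 0.1678]
tool_rot: [-0.632, 0.775, 0.002, -0.001]
ft_force: [0.0, 0.1, -0.8]
grip_width: 0.0402
grasp_force: 0.0
```

```bash
cat >> h.py <<'E'
def nut(p,C,u,c0,Rm):
    "wing-nut axis: wing-top rectangle and hub circle; u=underside height"
    hsv=cv2.cvtColor(p["pixels"],cv2.COLOR_BGR2HSV); Z=C[...,2]
    m=((hsv[...,0]<8)|(hsv[...,0]>172))&(hsv[...,1]>110)&(np.hypot(C[...,0]-c0[0],C[...,1]-c0[1])<.05)
    W=C[m&(Z>u+.064)]
    if len(W)>30: print("wing",rect(W),np.median(W[:,2]).round(4))
    H=C[m&(Z>u+.030)&(Z<u+.040)]
    c,r=cv2.minEnclosingCircle(H[:,:2].astype(np.float32)*1000); print("hub",np.round(c,1),round(r,1),len(H))
E
python3 - <<'E'
from h import *
o,Rm=st()
p=bot.camera("wrist"); C=cloud(p); nut(p,C,.004,(.498,-.197),Rm)
p=bot.camera("side"); nut(p,cloud(p),.004,(.498,-.197),Rm)
p=bot.camera("scene"); nut(p,cloud(p),.004,(.498,-.197),Rm)
to(.498,-.197,.022,168.3)
E
```

```text
t 55.92 p [ 0.4973 -0.1948  0.1678] x [-0.202 -0.979 -0.001] y [-0.979  0.202  0.005] F [ 0.   0.1 -0.8] M [-0.06  0.01 -0.02] w 0.0402 g 0.0
wing (array([ 479.1, -194. ]), array([45.9, 51.6]), 77.8) 0.0719
hub [ 498.6 -198.3] 28.4 2187
wing (array([ 498.2, -195.9]), array([47.4, 12.6]), 79.1) 0.074
hub [ 498.4 -196.8] 28.5 560
wing (array([ 515. , -197.7]), array([49.2, 43.9]), 77.3) 0.072
hub [ 502.3 -194.6] 29.6 245
t 56.08 p [ 0.4994 -0.1957  0.1707] x [-0.202 -0.979  0.   ] y [-0.979  0.202 -0.   ] F [ 0.1 -0.3  0. ] M [ 0.03 -0.04 -0.02] w 0.04 g 0.0
shift cm [ 0.16  0.12 14.87] turn 0.001 q [-0.37  0.33  0.03  1.27  0.   -1.74]
```

Request:
carry_out(
  increments=[4, 0.2, 0.06, 4, 0, 4, 0, 0, 4, 0, 4, 0, 0, 4, 0, 4, 0, 0, 2, 0, 4, 0, 0, 0.8, 0],
)

```text
clock: 56.7
eef_pos: [0.4979, -0.1973, 0.0217]
tool_rot: [-0.632, 0.775, 0.0, -0.0]
ft_force: [0.3, 0.7, 0.1]
grip_width: 0.0399
grasp_force: 0.0
```

Request:
carry_out(
  increments=[4, 0, 0, 0, 0, 4, 0, 0, 0, 0, 4, 0, 0, 0, 0, 4, 0, 0, 0, 0, 4, 0, 0, 0, 0],
)

```text
clock: 57.32
eef_pos: [0.4982, -0.1974, 0.0225]
tool_rot: [-0.632, 0.775, -0.0, 0.0]
ft_force: [1.0, -0.1, -0.1]
grip_width: 0.04
grasp_force: 0.0
```

```bash
python3 - <<'E'
from h import *
to(.4984,-.1975,.022,168.3)
E
```

```text
t 57.33 p [ 0.4982 -0.1974  0.0225] x [-0.202 -0.979  0.   ] y [-0.979  0.202 -0.   ] F [ 1.  -0.1 -0.1] M [ 0.04 -0.04  0.02] w 0.04 g 0.0
shift cm [ 0.   -0.02  0.05] turn 0.001 q [-0.38  0.46 -0.19  0.92  0.   -1.74]
```

Request:
carry_out(
  increments=[0, 0, 0, 0, 0, 0, 0, 0, 0, 0, 0, 0, 0, 0, 0, 0, 0, 0, 0, 0, 0, 0, 0, 0, 0],
)

```text
clock: 57.95
eef_pos: [0.4982, -0.1974, 0.0223]
tool_rot: [-0.632, 0.775, -0.0, 0.0]
ft_force: [-0.0, -0.4, 1.6]
grip_width: 0.011
grasp_force: 58.8
```

Request:
carry_out(
  increments=[0, 0, 0, -2, 0, 0, 0, 0, -4, 0, 0, 0, 0, -4, 0, 0, 0, 0, -4, 0, 0, 0, 0, -4, 0],
)

```text
clock: 58.58
eef_pos: [0.4974, -0.1971, 0.2028]
tool_rot: [-0.632, 0.775, 0.001, -0.0]
ft_force: [0.9, -0.5, -1.6]
grip_width: 0.011
grasp_force: 58.6
```

Request:
carry_out(
  increments=[0, -3.7, 1.11, 0, 0, 0, -3.7, 1.11, 0, 0, 0, -3.7, 1.11, 0, 0, 0, -3.7, 1.11, 0, 0, 0, -3.7, 1.11, 0, 0],
)

```text
clock: 59.2
eef_pos: [0.4803, -0.0038, 0.2016]
tool_rot: [-0.632, 0.775, 0.0, -0.001]
ft_force: [1.0, -0.0, -1.7]
grip_width: 0.0109
grasp_force: 58.8
```

Request:
carry_out(
  increments=[0, -3.7, 1.11, 0, 0, 0, -3.7, 1.11, 0, 0, 0, -3.7, 1.11, 0, 0, 0, -3.7, 1.11, 0, 0, 0, -3.7, 1.11, 0, 0],
)

```text
clock: 59.82
eef_pos: [0.4634, 0.1884, 0.2016]
tool_rot: [-0.632, 0.775, 0.0, -0.001]
ft_force: [0.3, -0.5, -1.4]
grip_width: 0.0113
grasp_force: 58.8
```

Request:
carry_out(
  increments=[0, -3.7, 1.11, 0, 0, 0, -3.65, 1.15, 0, 0, 0, 0, 0, 2, 0, 0, 0, 0, 2, 0, 0, 0, 0, 0, 0],
)

```text
clock: 60.45
eef_pos: [0.4551, 0.2631, 0.16]
tool_rot: [-0.632, 0.775, 0.0, -0.003]
ft_force: [0.8, -0.3, -1.8]
grip_width: 0.011
grasp_force: 58.7
```

Request:
carry_out(
  increments=[0, 0, 0, 0, 0, 0, 0, 0, 0, 0, 0, 0, 0, 0, 0, 0, 0, 0, 0, 0, 0, 0, 0, 0, 0],
)

```text
clock: 61.08
eef_pos: [0.457, 0.264, 0.1624]
tool_rot: [-0.632, 0.775, -0.0, 0.0]
ft_force: [-0.2, -0.1, -0.0]
grip_width: 0.0112
grasp_force: 58.7
```

```bash
python3 - <<'E'
from h import *
to(.4568,.2642,.1045,168.3)
o,Rm=st()
p=bot.camera("wrist"); cv2.imwrite("pics/w13.png",p["pixels"]); u=o["eef_pos"][2]-.0185; C=cloud(p); nut(p,C,u,o["eef_pos"],Rm)
p=bot.camera("side"); nut(p,cloud(p),u,o["eef_pos"],Rm)
E
```

```text
t 61.08 p [0.457  0.264  0.1624] x [-0.202 -0.979 -0.   ] y [-0.979  0.202 -0.   ] F [-0.2 -0.1 -0. ] M [-0.01  0.03 -0.01] w 0.0112 g 58.69220674037933
shift cm [-0.02  0.03  5.79] turn 0.001 q [ 0.52  0.32 -0.01  1.25  0.   -0.84]
t 61.08 p [0.457  0.264  0.1624] x [-0.202 -0.979 -0.   ] y [-0.979  0.202 -0.   ] F [-0.2 -0.1 -0. ] M [-0.01  0.03 -0.01] w 0.0112 g 58.69220674037933
wing (array([459.6, 262.4]), array([46.4, 93.8]), 66.1) 0.2123
hub [457.7 263. ] 28.3 5135
wing (array([455.3, 263.4]), array([49.7, 12.4]), 78.3) 0.2148
hub [455.7 263.9] 28.6 307
```

View pics/w13.png

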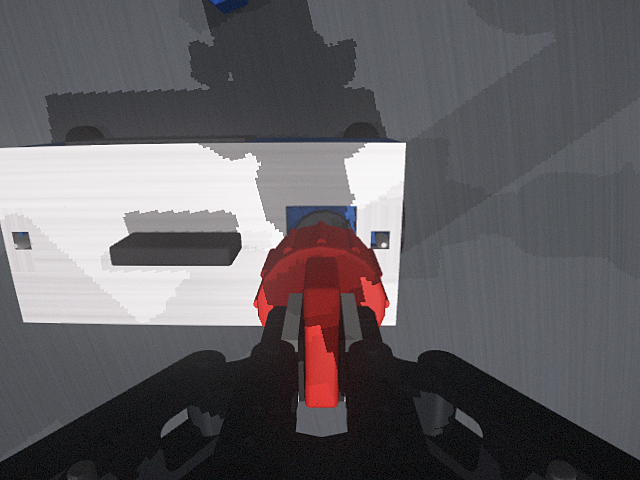

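The nut hangs over the post (hub at (322,285)) within about 1 mm. Lowering in stages.

Request:
carry_out(
  increments=[0, -0.06, 0.02, 1, 0, 0, 0, 0, 1, 0, 0, 0, 0, 0, 0, 0, 0, 0, 0, 0, 0, 0, 0, 0, 0],
)

```text
clock: 61.8
eef_pos: [0.4571, 0.2647, 0.1425]
tool_rot: [-0.632, 0.775, -0.0, 0.0]
ft_force: [-0.0, 0.5, -2.2]
grip_width: 0.0111
grasp_force: 58.7
```

```bash
python3 - <<'E'
from h import *
to(.4568,.2645,.1045,168.4)
E
```

```text
t 61.8 p [0.4571 0.2647 0.1425] x [-0.202 -0.979 -0.   ] y [-0.979  0.202 -0.   ] F [-0.   0.5 -2.2] M [0.01 0.   0.04] w 0.0111 g 58.70161592960358
shift cm [0.03 0.03 3.8 ] turn -0.001 q [ 0.52  0.33 -0.04  1.2   0.   -0.84]
```

Request:
carry_out(
  increments=[0, 0.02, 0.02, 0.5, 0, 0, 0, 0, 0.5, 0, 0, 0, 0, 0.5, 0, 0, 0, 0, 0, 0, 0, 0, 0, 0, 0],
)

```text
clock: 62.42
eef_pos: [0.4567, 0.2645, 0.1272]
tool_rot: [-0.632, 0.775, -0.0, 0.0]
ft_force: [-0.8, -0.3, -1.5]
grip_width: 0.0111
grasp_force: 58.7
```

```bash
python3 - <<'E'
from h import *
to(.4568,.2645,.1045,168.4)
E
```

```text
t 62.42 p [0.4567 0.2645 0.1272] x [-0.202 -0.979 -0.   ] y [-0.979  0.202 -0.   ] F [-0.8 -0.3 -1.5] M [-0.03 -0.01 -0.03] w 0.0111 g 58.70183050632477
shift cm [-0.01 -0.01  2.27] turn -0.001 q [ 0.52  0.34 -0.07  1.16 -0.   -0.84]
```

The nut is below the bar top without contact, so it is threaded over the post. Continuing down.

Request:
carry_out(
  increments=[0, 0, 0, 0.6, 0, 0, 0, 0, 0.6, 0, 0, 0, 0, 0.5, 0, 0, 0, 0, 0.4, 0, 0, 0, 0, 0, 0],
)

```text
clock: 63.05
eef_pos: [0.4563, 0.2643, 0.1057]
tool_rot: [-0.632, 0.775, 0.0, -0.0]
ft_force: [0.9, 0.0, -0.4]
grip_width: 0.011
grasp_force: 58.7
```

```bash
python3 - <<'E'
from h import *
to(.4568,.2645,.1045,168.4)
E
```

```text
t 63.05 p [0.4563 0.2643 0.1057] x [-0.202 -0.979  0.001] y [-0.979  0.202  0.001] F [ 0.9  0.  -0.4] M [-0.02 -0.02 -0.03] w 0.011 g 58.70148539543152
shift cm [-0.03 -0.04  0.12] turn -0.001 q [ 0.52  0.36 -0.1   1.11  0.   -0.84]
```

Request:
carry_out(
  increments=[0, 0, 0, 0.12, 0, 0, 0, 0, 0, 0, 0, 0, 0, 0, 0.15, 0, 0, 0, 0, 0.15, 0, 0, 0, 0, 0],
)

```text
clock: 63.68
eef_pos: [0.4567, 0.2645, 0.1052]
tool_rot: [-0.509, 0.861, -0.0, 0.0]
ft_force: [0.4, -0.2, -1.1]
grip_width: 0.0108
grasp_force: 58.8
```

```bash
python3 - <<'E'
from h import *
st()
E
```

```text
t 63.67 p [0.4567 0.2645 0.1052] x [-0.481 -0.877 -0.   ] y [-0.877  0.481 -0.   ] F [ 0.4 -0.2 -1.1] M [0.02 0.03 0.01] w 0.0108 g 58.77727925777435
```

Request:
carry_out(
  increments=[0, 0, 0, 0, 0.16, 0, 0, 0, 0, 0.16, 0, 0, 0, 0, 0.16, 0, 0, 0, 0, 0.16, 0, 0, 0, 0, 0],
)

```text
clock: 64.3
eef_pos: [0.4567, 0.2645, 0.1051]
tool_rot: [-0.214, 0.977, 0.0, 0.0]
ft_force: [-0.2, 0.3, -1.6]
grip_width: 0.0107
grasp_force: 58.8
```

```bash
python3 - <<'E'
from h import *
st()
E
```

```text
t 64.3 p [0.4567 0.2645 0.1051] x [-0.909 -0.418 -0.   ] y [-0.418  0.909 -0.   ] F [-0.2  0.3 -1.6] M [-0.03  0.04  0.02] w 0.0107 g 58.77812147140503
```

Request:
carry_out(
  increments=[0, 0, 0, 0, 0.16, 0, 0, 0, 0, 0.16, 0, 0, 0, 0, 0.16, 0, 0, 0, 0, 0.14, 0, 0, 0, 0, 0],
)

```text
clock: 64.92
eef_pos: [0.4566, 0.2644, 0.1051]
tool_rot: [0.094, 0.996, 0.0, 0.0]
ft_force: [0.0, -0.1, -2.6]
grip_width: 0.011
grasp_force: 58.8
```

```bash
python3 - <<'E'
from h import *
to(.4568,.2645,.1045,78.4)
E
```

```text
t 64.92 p [0.4566 0.2644 0.1051] x [-0.982  0.187 -0.   ] y [0.187 0.982 0.   ] F [ 0.  -0.1 -2.6] M [-0.   -0.01  0.02] w 0.011 g 58.779247999191284
shift cm [-0.01  0.01  0.06] turn 0.015 q [ 0.52  0.36 -0.1   1.11 -0.    0.71]
```

In line with the housing. Releasing and lifting away.

Request:
carry_out(
  increments=[0, 0, 0, 0.06, 0.015, 0, 0, 0, 0, 0, 3, 0, 0, 0, 0, 4, 0, 0, 0, 0, 4, 0, 0, 0, 0],
)

```text
clock: 65.55
eef_pos: [0.4568, 0.2645, 0.1046]
tool_rot: [0.104, 0.995, 0.0, 0.0]
ft_force: [0.5, -0.2, -0.8]
grip_width: 0.0402
grasp_force: 0.0
```

Request:
carry_out(
  increments=[4, 0, 0, -3, 0, 4, 0, 0, -4, 0, 4, 0, 0, -4, 0, 4, 0, 0, -3, 0, 4, 0, 0, 0, 0],
)

```text
clock: 66.18
eef_pos: [0.4582, 0.2653, 0.2473]
tool_rot: [0.104, 0.995, 0.002, 0.003]
ft_force: [-0.0, 0.6, -0.2]
grip_width: 0.0398
grasp_force: 0.0
```

Request:
carry_out(
  increments=[4, 0, 0, 0, 0, 4, 0, 0, 0, 0, 4, 0, 0, 0, 0, 4, 0, 0, 0, 0, 4, 0, 0, 0, 0],
)

```text
clock: 66.8
eef_pos: [0.4566, 0.2644, 0.2442]
tool_rot: [0.104, 0.995, -0.0, -0.0]
ft_force: [0.2, -0.4, 0.1]
grip_width: 0.0401
grasp_force: 0.0
```

```bash
python3 - <<'E'
from h import *
o,Rm=st()
p=bot.camera("wrist"); C=cloud(p); nut(p,C,.086,(.4568,.2645),Rm); X,Y,Z=C[...,0],C[...,1],C[...,2]; hsv=cv2.cvtColor(p["pixels"],cv2.COLOR_BGR2HSV)
k=(hsv[...,2]>140)&(hsv[...,1]<40)&(Z>.075)&(Z<.1)&(abs(X-.54)<.17)&(abs(Y-.247)<.1)
P=C[k]; A=np.c_[P[:,:2]-[.5355,.2475],np.ones(len(P))]; print(np.linalg.lstsq(A,P[:,2],rcond=None)[0],rect(P))
p2=bot.camera("side"); nut(p2,cloud(p2),.086,(.4568,.2645),Rm)
a=cv2.resize(p["pixels"],(400,300)); b=cv2.resize(p2["pixels"][90:225,150:330],(400,300)); cv2.imwrite("pics/f.png",np.hstack([a,b]))
E
```

```text
t 66.8 p [0.4566 0.2644 0.2442] x [-0.978  0.206  0.   ] y [ 0.206  0.978 -0.   ] F [ 0.2 -0.4  0.1] M [ 0.02 -0.    0.  ] w 0.0401 g 0.0
wing (array([456.9, 264.5]), array([45.6, 93.1]), 2.3) 0.1542
hub [457.3 263.4] 28.4 2902
[-7.02066614e-05 -1.13468086e-03  8.54008921e-02] (array([536.9, 246.9]), array([121.7, 261.7]), 78.4)
wing (array([456. , 264.6]), array([17. , 45.7]), 80.9) 0.1551
hub [454.8 258.4] 26.3 266
```

View pics/f.png

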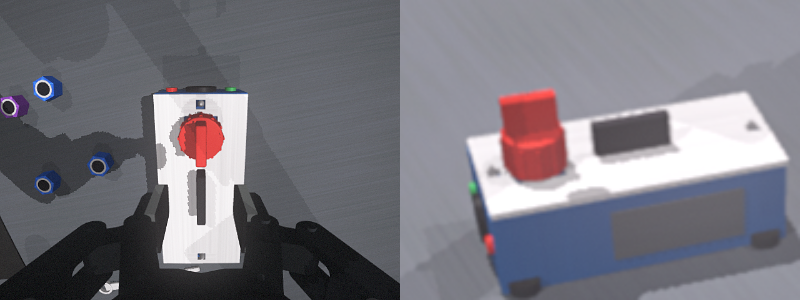

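The cover is flat on its pins, and the wing nut stands upright on the post at (201,140), in line with the handle. Nothing rusty is left on the bench. Handing in.

```bash
python3 -c "
from workcell import bot
print(bot.job_done())"
```

```text
the job is handed in; nothing more can be done
None
```

I handed the job in at about 67 s: all three rusty wheel nuts are in the chamber, the cover is flat on its pins, and the wing nut (reverse thread) is back on the post, locked in line; the hand-in call gave no verdict.

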